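Take two piles of hardware apart and put each thing in its place

ROBOT

A 7-joint arm with a two-finger parallel gripper is mounted at the origin on the work surface. World frame = base frame: x ahead of the robot, y to its left, z up, the work surface at z = 0. Lengths are in m, angles in rad, forces in N, time in s.
With the tool pointing down it reaches from about 0.4 to 0.925 m from the base axis. Payload 5.6 kg.
Tool frame: the origin (TCP) lies on the centre line of the jaws, within the pads' length; the fingertips stand 25 mm ahead of it and the grasp point (between the pads) lies 6 mm ahead of it (robot.finger_overhang is the distance from the TCP to the fingertips, in m); z points along the fingers, y is the direction in which the jaws open and shut (so a half turn about z gives the same grasp; the last joint's range is limited). The gripper opens to 85 mm and grips with 20 to 120 N. Pads are 22 mm wide; open, the fingers measure 114 mm over their backs; the gripper's body (76 mm by 85 mm) begins 54 mm behind the grasp point. The pads swing forward as they close: fully open they stand 13 mm farther back than shut.
Start: joints at [-0.043, 0.468, -0.012, 1.603, 0.006, 1.071, -0.056], TCP at [0.65, -0, 0.256] pointing down, gripper open.
Joint ranges: [-2.53, 2.53], [-0.31, 2.02], [-1.57, 1.55], [0.28, 2.44], [-1.29, 4.43], [0.15, 1.84], [-2.92, 2.92]. Speed limits (rad/s): [2.57, 2.57, 3.14, 3.14, 3.14, 3.14, 3.14].

INTERFACE

Orientations are given as [roll, pitch, yaw] about the fixed x, y, z axes, in that order (R = Rz(yaw) Ry(pitch) Rx(roll)).
In Python, from plant import robot, viewer, ticket gives the robot as it stands.
- The arm moves only by the tool jog_arm, never from a script. Its argument "plan" is a list of rows, each a list of 7 numbers: the shift along the tool's x, y, z in mm, then the turn, a rotation vector about the tool's x, y, z in rad, then the closure in counts, from 0 (fully open) to 255 (shut). A call has 1 to 20 rows; each row shifts and turns the commanded pose from where the row before left it, along the tool's axes as they then stand; what a row does not reach is not made up. A row lasts 1/8 s, in which the tool goes at most 62.5 mm and 10.7 degrees, less where a joint would pass 70% of its speed; a pose out of reach is approached as far as the arm can. A call with a gripper value outside its range is refused whole. The fingers move at their own pace and stop on an object; "grip_force" is the grip in N (left out, the last holds). Time passes only in rows, so rows that do not move let the fingers close. It gives the time, the measured TCP pose, the force and the opening at its end, in the units of the state.
- robot.read_state(): the state, without advancing time (a new reading comes with each control period).
- viewer.grab_frame(name): name is "scene" or "side" or "wrist"; returns the picture (420x560x3 uint8, red, green, blue); there is no depth.
- viewer.get_calibration(name): a dict with "fx", "fy", "cx", "cy" (pixels), "position" and "attitude" of the camera in the world. Camera axes: x right, y up, looking along -z (the intrinsics and any distortion apply to the point x, -y, -z); pixel columns grow to the right and rows downward; lengths in m; the calibration is good to about 2 mm. A picture is of the moment at which its call begins: read the wrist's pose just before it. get_calibration takes no time and is no camera call; for the wrist camera it gives the pose at the moment of the call.
- ticket.close_job(): hands the job in, once; it reports no verdict.
The state is a dict: "clock": time; "qpos": joint angles; "joint_velocities": joint speeds; "joint_torque": joint torques, N m; "tool_pos": TCP position; "ee_rot": TCP orientation; "ft_force": force on the tool from outside, world axes, zero at the start; "ft_torque": the same for the moment, N m; "opening": opening from 0.0 (shut) to 1.0 (fully open).
Only numpy, scipy, OpenCV 4.12 (cv2) and the standard library are available. Lean on these libraries where they do the work, as an engineer would, in place of code of your own. Each camera call takes 0.05 s, during which the arm holds its last target.

TASK

Take the two piles apart and put each thing in its own place: the green castor, wheel up, over the brass studs with its plate fully home on the mounting plate; the black knob lowered gently, not dropped, to stand upright in the glass ramekin. Lay the aluminium level in the blue tray and the yellow sanding block in the red one, lengthwise and flat on the tray floor. Leave the amber jar where it stands.

Things in the scene. Friction and masses are not known exactly. Their poses are not given: they have to be found in the camera images.
- castor: Green castor, wheel up, 58 mm tall, on the level or sanding block at the start. Steel plate 84 (x) x 50 x 6 mm with two 12 mm holes at x = +-27 mm; half-turn symmetric. Green wheel 40 mm across, axle along y at z = 38 mm; fork cheeks 29 mm apart outside along y, 26 mm wide in x, from z = 6 to 46 mm: grip there. Origin: centre of the plate underside, z up. 0.16 kg.
- knob: Black round drawer knob, 38 mm tall: foot 30 mm across, neck 20 mm, head 32 mm across from 23 to 36 mm above the foot. Origin: centre of the underside of its foot, z up. 0.07 kg. At the start it stands on whichever of the level and the sanding block the castor is not on.
- level: Aluminium pocket level lying on its side, a bar 130 (x) x 44 (y) x 22 (z) mm with a black window with green vial at each end of the top face. Origin: centre of the underside, z up. 0.22 kg. At the start on the worktop with one thing (castor or knob) standing at the middle of its top, 22 mm up.
- sander: Yellow plastic sanding block with black rubber sole, 130 (x) x 50 (y) x 22 (z) mm. Origin: centre of the underside, z up. 0.16 kg. At the start on the worktop with one thing (castor or knob) standing at the middle of its top, 22 mm up.
- mount: Fixed dark steel mounting plate for the castor, 120 (x) x 80 (y) x 16 mm thick, with two upright brass studs at x = +-27 mm, 7 mm across with tapered tips, 18 mm tall above its top face. Origin: centre of its underside on the worktop, z up. A seated castor has its origin 16 mm above this one, studs through both holes (half turn either way).
- ramekin: Clear glass ramekin, loose, 96 mm across the rim, 86 mm at the foot, 34 mm tall, wall 4 mm, floor 5 mm thick. Origin: centre of its underside, z up. 0.25 kg.
- bluetray: Fixed shallow blue tray, outside 86 (x) x 166 (y) mm, inside 76 x 156 mm, floor 4 mm thick, rim 8 mm above the worktop. Its long axis is its y axis. Origin: centre of its underside, z up. The place of the aluminium level.
- redtray: Fixed shallow red tray, same shape and sizes as the blue one (long axis y, inside 76 x 156 mm, floor 4 mm, rim 8 mm). Origin: centre of its underside, z up. The place of the yellow sanding block.
- jar: Bystander to leave alone: small amber glass jar with dark lid, 48 mm across, 55 mm tall. Origin: centre of its underside.
Mind the look-alikes: they are no part of the job. What is meant by the knob is not turquoise, and is the smaller of those in its own colour.

How it is judged:
At the end, for the whole second after the job is handed in: Castor plate on the mounting plate (within 2.5 mm), studs in both holes, centre within 6 mm. Knob upright on the ramekin floor (within 0.12 rad). Level flat on the blue tray floor, sanding block on the red, lengthwise within 0.3 rad, anywhere inside the rim. All released, at rest (horizontal distance between castor and mount below 0.006 m and z of castor in the frame of mount between 0.013 and 0.0185 m and angle between the x axis of castor and the x axis of mount, either way round below 0.2 rad and angle between each of castor, ramekin, level, sander's own z axis and vertical below 0.06 rad and horizontal distance between knob and ramekin below 0.032 m and z of knob in the frame of ramekin between 0.002 and 0.009 m and angle between knob's own z axis and vertical below 0.12 rad and z of level in the frame of bluetray between 0.001 and 0.007 m and x of level in the frame of bluetray between -0.018 and 0.018 m and y of level in the frame of bluetray between -0.016 and 0.016 m and angle between the x axis of level and the y axis of bluetray, either way round below 0.3 rad and z of sander in the frame of redtray between 0.001 and 0.007 m and x of sander in the frame of redtray between -0.018 and 0.018 m and y of sander in the frame of redtray between -0.016 and 0.016 m and angle between the x axis of sander and the y axis of redtray, either way round below 0.3 rad and linear speed of each of castor, knob, level, sander below 0.02 m/s); the robot touches nothing.
It fails at once if the knob is dropped (falls free faster than 0.7 m/s, about 25 mm) (linear speed of knob above 0.7 m/s and contact force between knob and anything else below 0.01 N).
It fails at once if the amber jar is knocked or pushed more than 30 mm (distance of jar from where it was at the start of the episode above 0.03 m).
It also fails if it takes over 115 s, if anything falls off the work surface, if the arm or the gripper's body presses on something with over 40 N, if the wrist force passes 120 N, or if a joint passes its speed limit or range.

## Working session

There is one attempt and no reset: what is moved stays moved. The work goes in short steps, Python scripts to look and compute and a tool call to move; the robot and the scene stay as the last step left them, time stands still between calls to the robot, and variables do not carry over. Pictures are saved under pics/ and viewed, and the job is handed in when it is done.

Besides the shell and the picture viewer there is one more tool, called after "Request:" as name(argument=value, ...) on one line, values as JSON. jog_arm: Moves the arm, as the interface text tells. Its arguments: {"type":"object","properties":{"plan":{"type":"array"},"grip_force":{"type":"number"}},"required":["plan"]}

```bash
ls; mkdir -p pics
python3 - <<'E'
from plant import robot, viewer, ticket
import cv2
for n in ["scene","side","wrist"]:
    c=viewer.get_calibration(n); print(n,c)
    f=viewer.grab_frame(n); cv2.imwrite(f"pics/a_{n}.png",f[:,:,::-1])
s=robot.read_state(); print(s)
E
```

```text
pics
scene {'fx': 446.53176401582857, 'fy': 446.53176401582857, 'cx': 281.1149573020958, 'cy': 208.21864478652466, 'position': array([1.21729992, 0.67350144, 0.65270136]), 'attitude': array([ 1.00496615, -0.0132747 ,  2.35383778])}
side {'fx': 409.43569405072844, 'fy': 409.43569405072844, 'cx': 272.85946032689776, 'cy': 209.70059107571672, 'position': array([-1.70294712e-04,  5.84240184e-01,  6.64451703e-01]), 'attitude': array([ 0.91570496, -0.01754053, -2.38110777])}
wrist {'fx': 291.0969434551015, 'fy': 291.0969434551015, 'cx': 280.3535653903399, 'cy': 208.41918931620205, 'position': array([0.64944806, 0.07817192, 0.37288601]), 'attitude': array([-0.31550657,  0.00282792,  0.00036032])}
{'clock': 0.15, 'qpos': array([-0.04300331,  0.46822181, -0.01159605,  1.60332184,  0.00598153,
        1.07137459, -0.0562931 ]), 'joint_velocities': array([-1.87929975e-03, -1.03746210e-03,  6.20375511e-04, -1.89846958e-03,
       -2.31794347e-04,  1.72264777e-04, -3.74827653e-05]), 'joint_torque': array([ 7.85188859e-04, -5.32791960e+01,  2.14623066e-02, -2.51555961e+01,
        1.13295941e-02,  5.56105006e-03, -3.78186076e-05]), 'tool_pos': array([ 6.49657051e-01, -5.43563617e-05,  2.55564025e-01]), 'ee_rot': array([-3.14030447e+00,  8.66431912e-05,  1.57072613e+00]), 'ft_force': array([-0.18689042, -0.57615926,  0.69424337]), 'ft_torque': array([-0.0282437 ,  0.02010047,  0.01461609]), 'opening': 0.9986978942885784}
```

View pics/a_scene.png

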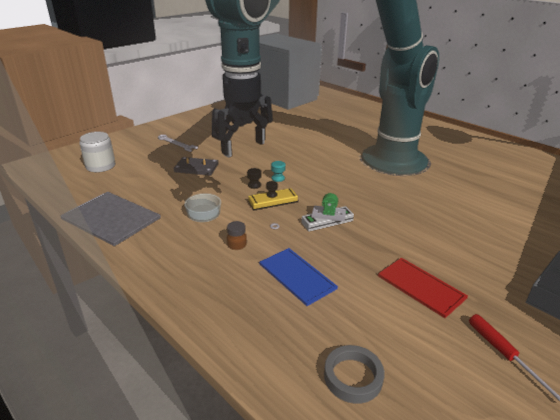

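View pics/a_side.png

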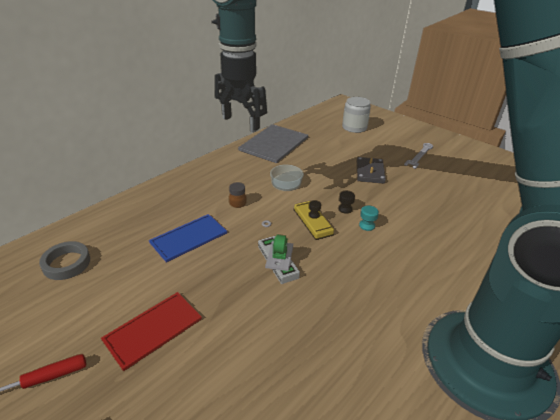

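View pics/a_wrist.png

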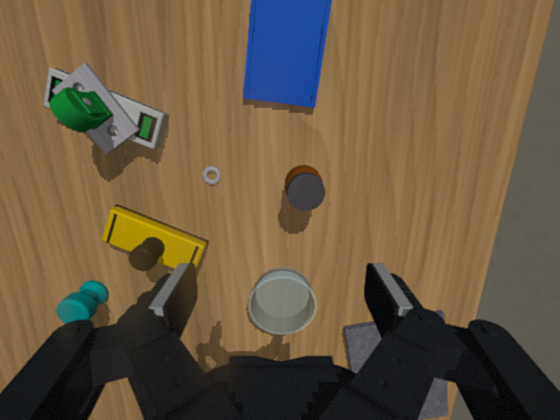

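The scene view shows these candidates for the knob:
- small black knob on the yellow block at (272,188)
- larger black knob on the table at (254,177)
- turquoise knob at (279,170)

The small black one on the sander fits the description. The castor sits on the level at (330,210). I'll check this in close crops and take first measurements.

```bash
cat > h.py <<'E'
import numpy as np, cv2
from scipy.spatial.transform import Rotation as Rn
def cam(c):
    return np.array(c["position"]),Rn.from_euler('xyz',c["attitude"]).as_matrix(),c
def rays(c,px):
    p,R,k=cam(c); px=np.atleast_2d(np.asarray(px,float))
    d=np.c_[(px[:,0]-k["cx"])/k["fx"],-(px[:,1]-k["cy"])/k["fy"],-np.ones(len(px))]
    d=d@R.T; return p,d/np.linalg.norm(d,axis=1)[:,None]
def toplane(c,px,z):
    p,d=rays(c,px); t=(z-p[2])/d[:,2]; return p+d*t[:,None]
def proj(c,P):
    p,R,k=cam(c); q=(np.atleast_2d(P)-p)@R
    return np.c_[k["cx"]+k["fx"]*q[:,0]/-q[:,2],k["cy"]-k["fy"]*q[:,1]/-q[:,2]]
def tri(obs):
    A=np.zeros((3,3));b=np.zeros(3);L=[]
    for c,px in obs:
        p,d=rays(c,px);d=d[0];M=np.eye(3)-np.outer(d,d);A+=M;b+=M@p;L.append((p,M))
    X=np.linalg.solve(A,b); return X,[float(np.linalg.norm(M@(X-p))) for p,M in L]
def hsvmask(img,lo,hi):
    return cv2.inRange(cv2.cvtColor(img,cv2.COLOR_RGB2HSV),np.array(lo),np.array(hi))
def blobs(m,amin=30):
    m=cv2.morphologyEx(m,cv2.MORPH_CLOSE,np.ones((3,3),np.uint8))
    cs,_=cv2.findContours(m,cv2.RETR_EXTERNAL,cv2.CHAIN_APPROX_NONE)
    return sorted([c[:,0,:] for c in cs if cv2.contourArea(c)>amin],key=lambda c:-cv2.contourArea(c))
def rect(c,px,z):
    P=toplane(c,px,z)[:,:2]*1000; r=cv2.minAreaRect(P.astype(np.float32))
    (cx,cy),(w,h),a=r
    if w<h: w,h,a=h,w,a+90
    return np.round([cx,cy,w,h,(a+90)%180-90],1)
def save(name,img,crop=None,s=1):
    if crop: x0,y0,x1,y1=crop; img=img[y0:y1,x0:x1]
    img=cv2.resize(img,None,fx=s,fy=s,interpolation=cv2.INTER_CUBIC)
    cv2.imwrite(f"pics/{name}.png",img[:,:,::-1])
E
python3 - <<'E'
from h import *
from plant import viewer
C={n:viewer.get_calibration(n) for n in("scene","side","wrist")}
I={n:cv2.imread(f"pics/a_{n}.png")[:,:,::-1].copy() for n in C}
col={"blue":([105,150,60],[130,255,255],.008),"redA":([0,170,80],[6,255,255],.008),"redB":([174,170,80],[180,255,255],.008),"yellow":([20,150,80],[32,255,255],.022)}
for k,(lo,hi,z) in col.items():
    for n in C:
        for b in blobs(hsvmask(I[n],lo,hi),100)[:2]:
            print(k,n,b.mean(0).round(),rect(C[n],b,z), 'z0',rect(C[n],b,0)[:4])
save("b1",I["scene"],(180,120,370,260),4)
save("b2",I["side"],(220,140,400,290),4)
E
```

```text
blue scene [299. 276.] [656.4 177.5 168.   84.7  82.3] z0 [649.4 171.3 170.1  85.8]
blue side [187. 237.] [653.9 176.6 164.8  85.   82.6] z0 [661.9 171.6 166.8  86. ]
blue wrist [286.  50.] [653.5 144.9 108.8  84.5  82.5] z0 [653.6 146.3 111.2  86.4]
redA scene [423. 286.] [492.8 385.5 167.9  91.9  86.5] z0 [483.8 382.  170.   93. ]
redA scene [494. 337.] [521.  553.  110.4  30.2  66.5] z0 [512.4 551.6 111.7  30.6]
redA side [150. 330.] [489.3 385.5 165.7  88.8  86.6] z0 [495.3 383.1 167.7  89.9]
redA side [ 52. 371.] [536.1 555.  101.   30.3  67.9] z0 [542.6 554.6 102.2  30.7]
yellow scene [272. 198.] [486.1 -74.5 132.9  69.8 -25. ] z0 [ 460.6 -100.6  137.5   72.2]
yellow side [313. 219.] [472.4 -75.  140.5  57.2 -24.5] z0 [488.6 -97.6 145.3  59.1]
yellow wrist [154. 239.] [482.3 -81.9 129.8  57.7 -24.2] z0 [471.9 -92.  137.9  61.3]
```

View pics/b1.png

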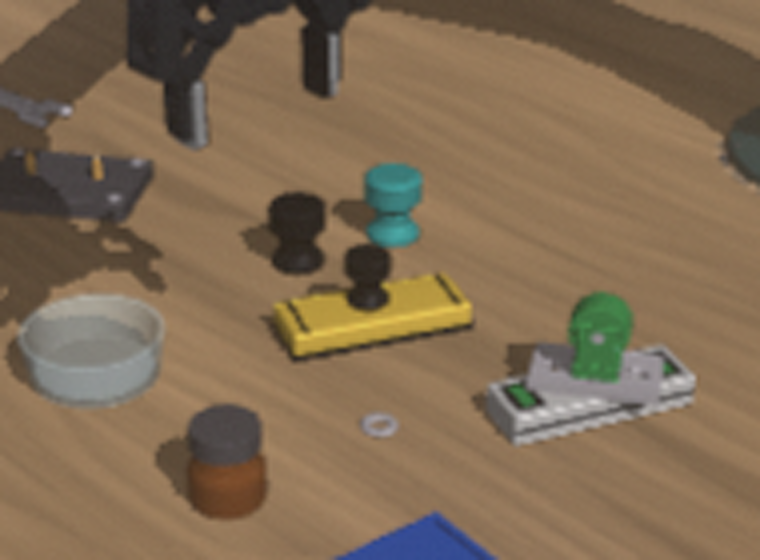

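View pics/b2.png

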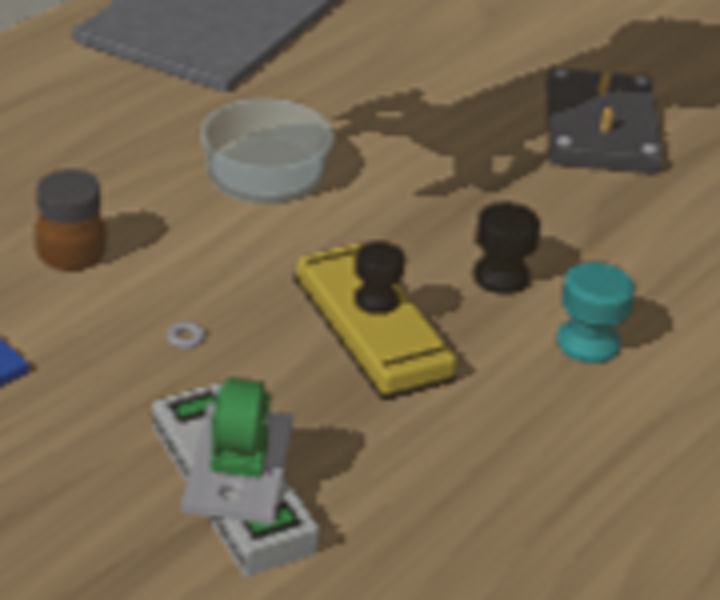

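The crops confirm the layout: the small black knob stands on the yellow block (scene (272,184), side (315,203)). The large black and turquoise knobs stand on the table. I'll triangulate the main points roughly.

Run:
```python
from h import *
from plant import viewer,robot
print(robot.finger_overhang)
s=viewer.get_calibration("scene");d=viewer.get_calibration("side");w=viewer.get_calibration("wrist")
for n,a,b in [("knobtop",(272,184.25),(315.25,203.5)),("bigknob",(254.25,171.7),(347,193.5)),("ramrim",(203,201.75),(287,172.5)),("jar",(236.5,226.75),(237,185.75)),("wheeltop",(330.75,195),(280.75,237)),
 ("studA",(187.5,158),(371.5,158)),("studB",(204.2,159.3),(372,168)),("turq",(278.5,164),(369.5,209))]:
    X,e=tri([(s,a),(d,b)]); print(n,(X*1000).round(1),np.round(np.array(e)*1000,1))
```

```text
0.025
knobtop [478.5 -86.5  57.7] [1.2 1.2]
bigknob [ 453.  -187.    49.6] [2.1 2.1]
ramrim [ 647.8 -171.5   35.5] [0.2 0.2]
jar [675.7  -3.4  54.9] [2.1 2.1]
wheeltop [438.   84.6  79.8] [0.6 0.6]
studA [ 523.2 -418.8   33.2] [0.2 0.2]
studB [ 491.7 -373.8   32.6] [1.3 1.3]
turq [ 372.4 -168.2   52.8] [1.7 1.7]
```

Heights agree with the text: wheel top 80 mm, knob about 58, studs 33, jar 55, and stud spacing is about 55. Now I'll move the wrist camera over the castor.

Request:
jog_arm(plan=[[6, -38, 0, 0, 0, 0, 0], [6, -38, 0, 0, 0, 0, 0], [6, -38, 0, 0, 0, 0, 0], [6, -38, 0, 0, 0, 0, 0], [6, -38, 0, 0, 0, 0, 0], [0, 0, 0, 0, 0, 0, 0], [0, 0, 0, 0, 0, 0, 0]])

```text
clock: 1.02
tool_pos: [0.4607, 0.0299, 0.2566]
ee_rot: [3.14, 0.0, 1.571]
ft_force: [-0.3, -0.3, -0.1]
opening: 0.997
```

Run:
```python
from h import *
from plant import viewer,robot
import pickle
print({k:np.round(v,4) for k,v in robot.read_state().items() if k in("clock","tool_pos","ee_rot","qpos")})
c=viewer.get_calibration("wrist");f=viewer.grab_frame("wrist");pickle.dump((c,f),open("c1.pkl","wb"))
save("c1",f)
```

```text
{'clock': np.float64(1.025), 'qpos': array([-0.0871,  0.1506, -0.0551,  2.0439,  0.0104,  0.946 , -0.1478]), 'tool_pos': array([0.4607, 0.0299, 0.2566]), 'ee_rot': array([3.1403, 0.    , 1.5706])}
```

View pics/c1.png

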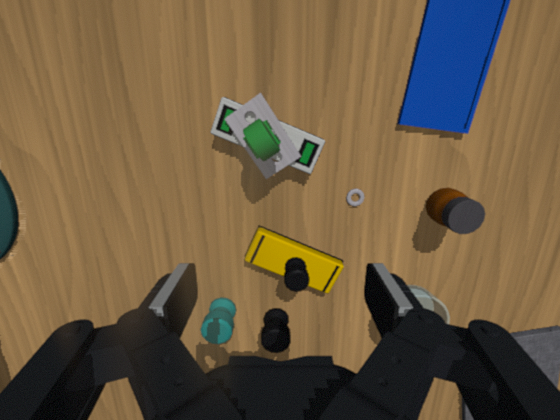

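The wrist view shows the castor at (262,138) on the level (268,135), and the sander at (294,260) with the knob at (296,273). I'll zoom in and measure.

Run:
```python
from h import *
import pickle
c,f=pickle.load(open("c1.pkl","rb"))
save("c1z",f,(200,80,340,190),5)
hsv=cv2.cvtColor(f,cv2.COLOR_RGB2HSV)
for p in [(242,120),(285,165),(252,125),(220,108),(315,160),(230,135),(320,140),(360,100)]: print(p,f[p[1],p[0]],hsv[p[1],p[0]])
y=blobs(hsvmask(f,[20,150,80],[32,255,255]))[0]; print("sander",rect(c,y,.022))
b=blobs(hsvmask(f,[105,150,60],[130,255,255]))[0]; print("blue",rect(c,b,.008))
```

```text
(242, 120) [150 147 150] [150   5 150]
(285, 165) [142 138 141] [158   7 142]
(252, 125) [ 50 115  54] [ 62 144 115]
(220, 108) [160 164 160] [ 60   6 164]
(315, 160) [158 160 160] [ 90   3 160]
(230, 135) [98 99 96] [40  8 99]
(320, 140) [173 174 171] [ 40   4 174]
(360, 100) [129 104  67] [ 18 123 129]
sander [479.4 -81.9 129.8  55.2 -24.4]
blue [654.  160.2 139.5  86.6  82.6]
```

View pics/c1z.png

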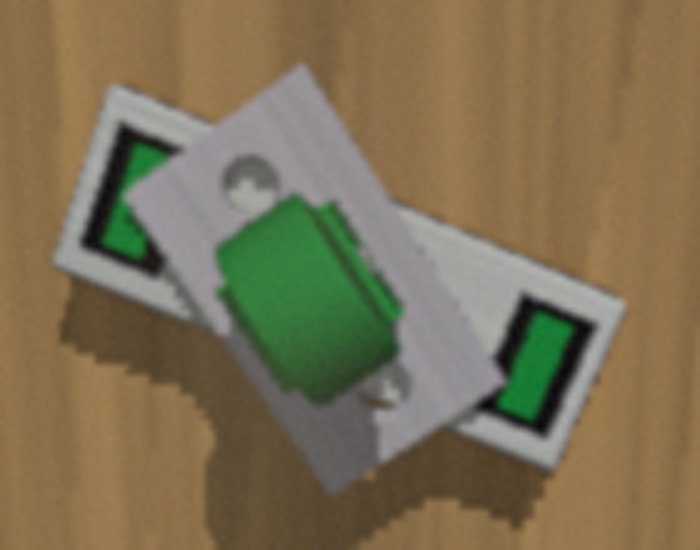

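Run:
```python
from h import *
import pickle
c,f=pickle.load(open("c1.pkl","rb"))
z=lambda L:np.array(L)/5+np.array([200,80])-0.4
for n,L,h in [("plate",[(304,64),(508,382),(333,494),(123,195)],.028),("level",[(113,86),(626,303),(553,467),(55,263)],.022),("holes",[(250,181),(386,384)],.028)]:
    P=toplane(c,z(L),h)*1000
    print(n,P.mean(0).round(1),[np.linalg.norm(P[i]-P[(i+1)%len(P)]).round(1) for i in range(len(P))])
    for i in range(len(P)):
        d=P[(i+1)%len(P)]-P[i]; print(np.degrees(np.arctan2(d[1],d[0])).round(1),end=' ')
    print()
# 2-view heights of level corner / hub
print(c["position"])
```

```text
plate [440.8  81.6  28. ] [np.float64(84.1), np.float64(49.7), np.float64(83.4), np.float64(50.1)]
-56.2 -147.2 124.0 33.6 
level [445.7  82.5  22. ] [np.float64(127.6), np.float64(42.4), np.float64(127.8), np.float64(42.0)]
-22.1 -112.2 157.8 67.6 
holes [440.8  82.7  28. ] [np.float64(55.0), np.float64(55.0)]
-56.2 123.8 
[0.46032252 0.10810484 0.3741021 ]
```

Castor: centre (441,82), x axis −56.2°, plate 84×50 and holes 55 apart, so the size and the 28 mm plane are right. Level: (445.7,82.5) at −22.2°. Approaching the castor.

Request:
jog_arm(plan=[[26, -10, 0, 0, 0, 0, 0], [26, -10, 0, 0, 0, 0, 0], [0, 0, 20, 0, 0, -0.1475, 0], [0, 0, 30, 0, 0, -0.1475, 0], [0, 0, 30, 0, 0, -0.1475, 0], [0, 0, 30, 0, 0, -0.1475, 0], [0, 0, 0, 0, 0, 0, 0], [0, 0, 0, 0, 0, 0, 0]])

```text
clock: 2.08
tool_pos: [0.441, 0.082, 0.1469]
ee_rot: [3.141, 0.0, 2.158]
ft_force: [0.2, -0.0, 0.4]
opening: 1.003
```

Run:
```python
from h import *
from plant import viewer,robot
print({k:np.round(v,4) for k,v in robot.read_state().items() if k in("clock","tool_pos","ee_rot","qpos")})
c=viewer.get_calibration("wrist");f=viewer.grab_frame("wrist")
print(proj(c,[[.4408,.0818,.028],[.4408,.0818,.080]]).round())
save("d1",f)
```

```text
{'clock': np.float64(2.075), 'qpos': array([-0.113 ,  0.3053, -0.1668,  2.1614,  0.0795,  0.6795,  0.253 ]), 'tool_pos': array([0.441 , 0.082 , 0.1469]), 'ee_rot': array([3.1407e+00, 3.0000e-04, 2.1578e+00])}
[[281. 210.]
 [281. 234.]]
```

View pics/d1.png

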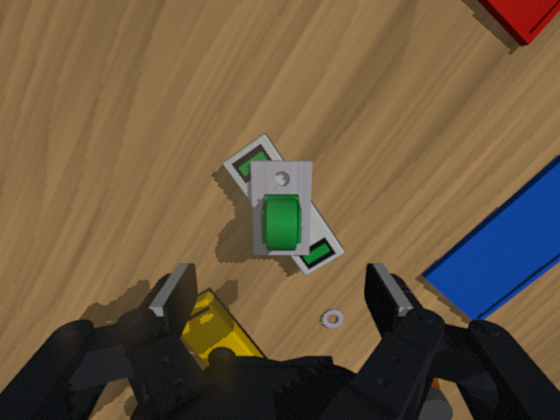

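Request:
jog_arm(plan=[[0, 0, 30, 0, 0, 0, 0], [0, 0, 30, 0, 0, 0, 0], [0, 0, 15, 0, 0, 0, 0], [0, 0, 8, 0, 0, 0, 0], [0, 0, 0, 0, 0, 0, 0], [0, 0, 0, 0, 0, 0, 255], [0, 0, 0, 0, 0, 0, 255], [0, 0, 0, 0, 0, 0, 255], [0, 0, 0, 0, 0, 0, 255], [0, 0, 0, 0, 0, 0, 255], [0, 0, 0, 0, 0, 0, 255], [0, 0, 0, 0, 0, 0, 255], [0, 0, 0, 0, 0, 0, 255]], grip_force=50)

```text
clock: 3.75
tool_pos: [0.4406, 0.0821, 0.0638]
ee_rot: [3.14, 0.0, 2.161]
ft_force: [-0.2, -0.3, 5.9]
opening: 0.331
```

Run:
```python
from h import *
from plant import viewer,robot
print({k:np.round(v,4) for k,v in robot.read_state().items() if k in("clock","tool_pos","ee_rot","opening","ft_force")})
save("d2",viewer.grab_frame("side"),(200,160,400,310),4)
save("d3",viewer.grab_frame("wrist"))
```

```text
{'clock': np.float64(3.75), 'tool_pos': array([0.4406, 0.0821, 0.0638]), 'ee_rot': array([3.1404e+00, 5.0000e-04, 2.1607e+00]), 'ft_force': array([-0.1987, -0.2708,  5.8667]), 'opening': np.float64(0.3314)}
```

View pics/d2.png

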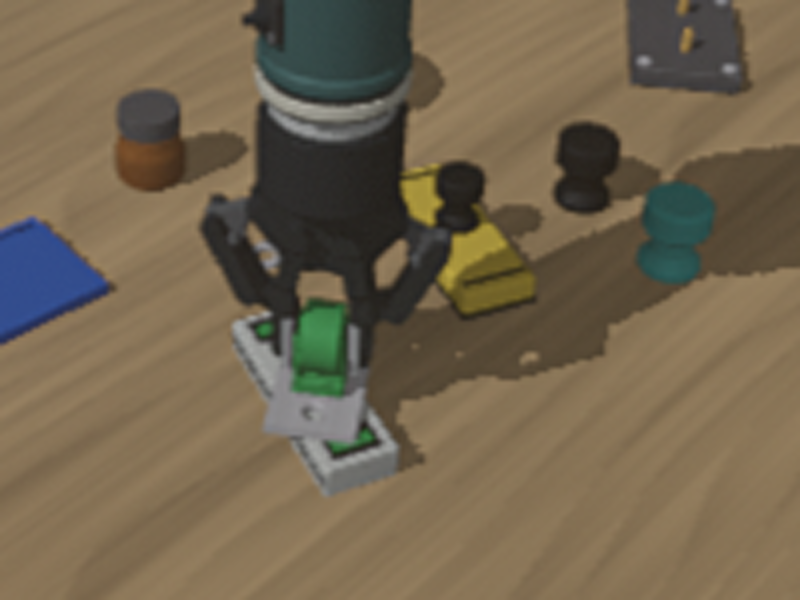

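View pics/d3.png

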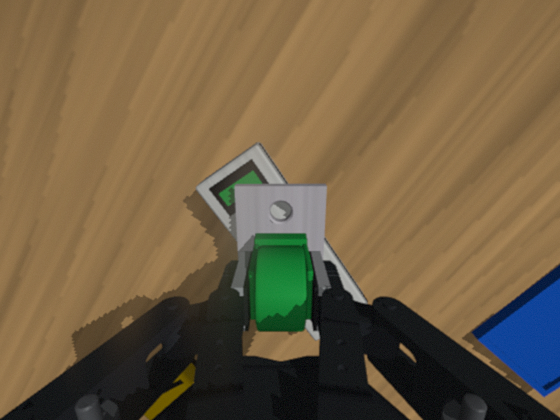

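Gripped, with opening 0.331 = 28 mm, which matches the cheeks. I'll lift and go beside the mount, with the mount ahead of the wrist camera.

Request:
jog_arm(plan=[[0, 0, -10, 0, 0, 0, 255], [0, 0, -25, 0, 0, 0, 255], [0, 0, -45, 0, 0, 0, 255], [0, 0, -55, 0, 0, 0, 255], [-43, -17.5, 0, 0, 0, 0, 255], [-43, -17.5, 0, 0, 0, 0, 255], [-43, -17.5, 0, 0, 0, 0, 255], [-43, -17.5, 0, 0, 0, 0, 255], [-43, -17.5, 0, 0, 0, 0, 255], [-43, -17.5, 0, 0, 0, 0, 255], [-43, -17.5, 0, 0, 0, 0, 255], [-43, -17.5, 0, 0, 0, 0, 255], [-43, -17.5, 0, 0, 0, 0, 255], [-43, -17.5, 0, 0, 0, 0, 255], [-43, -17.5, 0, 0, 0, 0, 255], [-40, -17.5, 0, 0, 0, 0, 255], [0, 0, 0, 0, 0, 0, 255], [0, 0, 0, 0, 0, 0, 255], [0, 0, 0, 0, 0, 0, 255]])

```text
clock: 6.22
tool_pos: [0.5513, -0.4593, 0.1983]
ee_rot: [3.141, -0.001, 2.163]
ft_force: [0.4, 0.9, -2.1]
opening: 0.333
```

Run:
```python
from h import *
from plant import viewer,robot
import pickle
print({k:np.round(v,4) for k,v in robot.read_state().items() if k in("clock","tool_pos","ee_rot","opening","ft_force","qpos")})
c=viewer.get_calibration("wrist");f=viewer.grab_frame("wrist");pickle.dump((c,f),open("e1.pkl","wb"))
save("e1",f)
```

```text
{'clock': np.float64(6.225), 'qpos': array([ 0.6152,  0.6349,  0.0507,  1.4667, -0.036 ,  1.0418,  1.2661]), 'tool_pos': array([ 0.5513, -0.4593,  0.1983]), 'ee_rot': array([ 3.1409e+00, -1.2000e-03,  2.1626e+00]), 'ft_force': array([ 0.3638,  0.9027, -2.1404]), 'opening': np.float64(0.3333)}
```

View pics/e1.png

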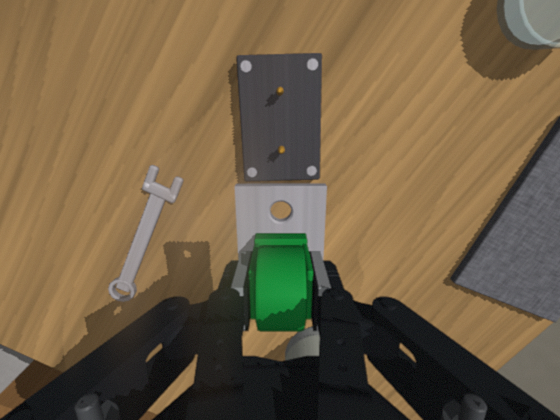

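Run:
```python
from h import *
import pickle
c,f=pickle.load(open("e1.pkl","rb"))
save("e1z",f,(220,40,340,160),5)
save("e1y",f,(220,140,340,250),5)
```

```text
(no output)
```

View pics/e1z.png

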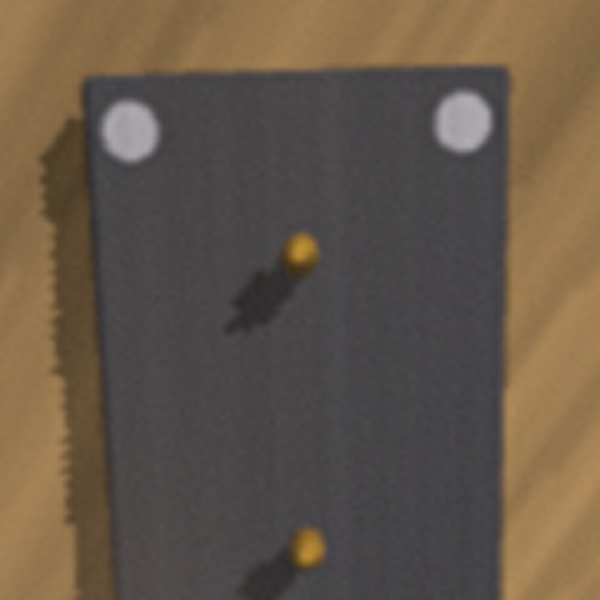

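View pics/e1y.png

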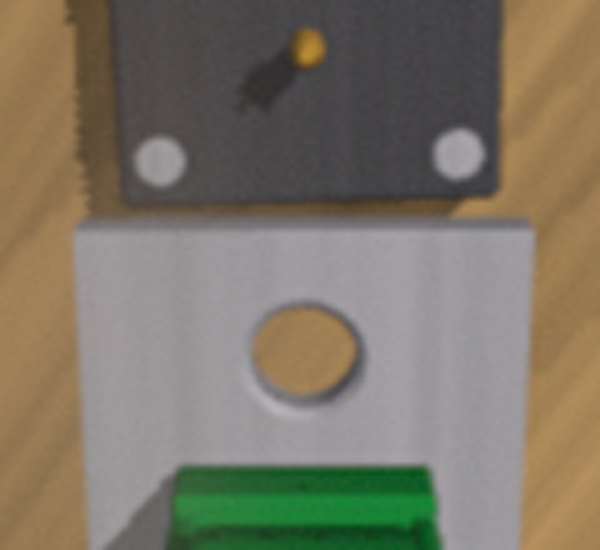

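Run:
```python
from h import *
import pickle
c,f=pickle.load(open("e1.pkl","rb"))
A=lambda L,o:np.array(L)/5+np.array(o)-.4
M=np.r_[A([(88,80),(507,69)],(220,40)),A([(497,192),(127,203)],(220,140))]
P=toplane(c,M,.016)*1000; print("mount",P.mean(0).round(1),[np.linalg.norm(P[i]-P[(i+1)%4]).round(1) for i in range(4)])
for i in range(4):
    d=P[(i+1)%4]-P[i]; print(np.degrees(np.arctan2(d[1],d[0])).round(1),end=' ')
S=toplane(c,A([(303,245),(309,543)],(220,40)),.034)*1000; d=S[0]-S[1]
print("\nstud",S.round(1).tolist(),S.mean(0).round(1),np.linalg.norm(d).round(1),np.degrees(np.arctan2(d[1],d[0])).round(1))
tcp=np.array([.5513,-.4593,.1983]);yaw=2.1626
ex=np.array([np.cos(yaw),np.sin(yaw)]);ey=np.array([np.sin(yaw),-np.cos(yaw)])
for zt in (.1625,):
    E=toplane(c,A([(77,233),(534,232),(305,352)],(220,140)),zt)
    w=np.linalg.norm(E[0]-E[1])*1000; print("edge width",w.round(1))
    for e in E: print("tool xy",round((e[:2]-tcp[:2])@ex*1000,1),round((e[:2]-tcp[:2])@ey*1000,1))
t=S.mean(0)[:2]-tcp[:2]*1000; print("to stud mid in tool",(t@ex).round(1),(t@ey).round(1))
t=P.mean(0)[:2]-tcp[:2]*1000; print("to corners mid in tool",(t@ex).round(1),(t@ey).round(1))
d=S[0]-S[1];print("stud dir rel to ex deg",np.degrees(np.arctan2(d[1],d[0])-yaw))
```

```text
mount [ 510.2 -399.9   16. ] [np.float64(77.5), np.float64(117.0), np.float64(77.6), np.float64(117.6)]
35.3 -54.6 -144.3 125.3 
stud [[494.3, -376.9, 34.0], [524.7, -420.0, 34.0]] [ 509.5 -398.5   34. ] 52.7 125.2
edge width 49.4
tool xy 41.3 -25.6
tool xy 41.5 23.7
tool xy 27.8 -1.0
to stud mid in tool 73.8 -0.8
to corners mid in tool 72.2 -1.0
stud dir rel to ex deg 1.2586402123702818
```

Mount at (510,−399), and the stud midpoint is about 73 mm ahead in tool x. The in-hand castor is centred to about 1 mm. Going above the studs for a close check.

Request:
jog_arm(plan=[[37, 0, 0, 0, 0, -0.02, 255], [36, 0, 0, 0, 0, 0, 255], [0, 0, 35, 0, 0, 0, 255], [0, 0, 35, 0, 0, 0, 255], [0, 0, 25, 0, 0, 0, 255], [0, 0, 12, 0, 0, 0, 255], [0, 0, 0, 0, 0, 0, 255], [0, 0, 0, 0, 0, 0, 255]])

```text
clock: 7.28
tool_pos: [0.5105, -0.4013, 0.0926]
ee_rot: [3.141, 0.002, 2.181]
ft_force: [-0.4, -0.1, -2.1]
opening: 0.331
```

Run:
```python
from h import *
from plant import viewer,robot
import pickle
print({k:np.round(v,4) for k,v in robot.read_state().items() if k in("clock","tool_pos","ee_rot","opening","ft_force")})
c=viewer.get_calibration("wrist");f=viewer.grab_frame("wrist");pickle.dump((c,f),open("e2.pkl","wb"))
save("e2",f,(180,120,380,270),4)
s=viewer.grab_frame("scene");d=viewer.grab_frame("side")
save("e2s",s,(140,110,260,200),6)
save("e2d",d,(320,110,440,200),6)
pickle.dump((s,d),open("e2sd.pkl","wb"))
```

```text
{'clock': np.float64(7.275), 'tool_pos': array([ 0.5105, -0.4013,  0.0926]), 'ee_rot': array([3.1408e+00, 2.1000e-03, 2.1809e+00]), 'ft_force': array([-0.3564, -0.0798, -2.1043]), 'opening': np.float64(0.331)}
```

View pics/e2.png

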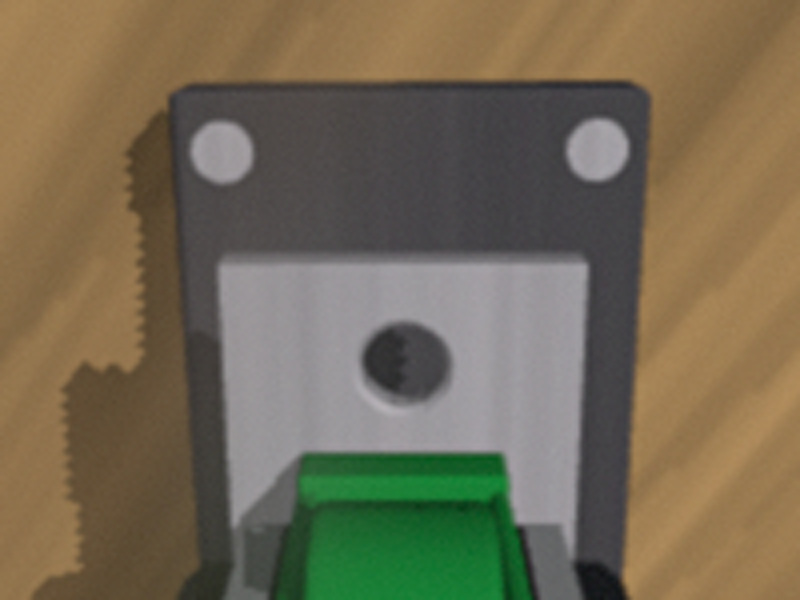

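View pics/e2s.png

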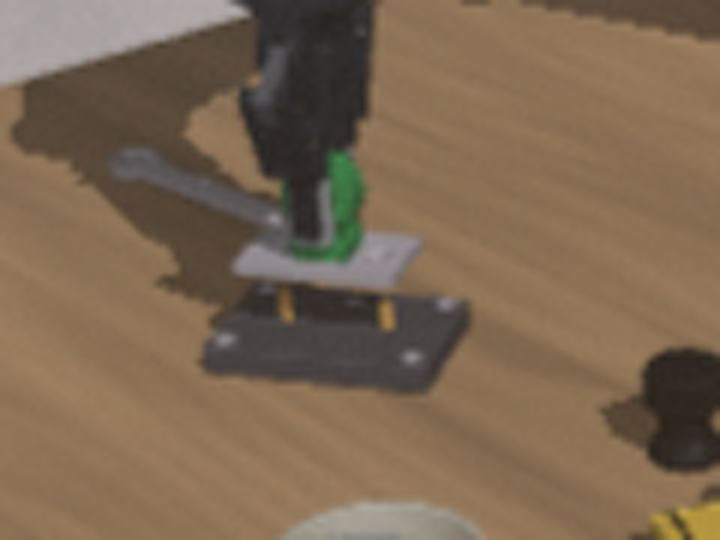

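View pics/e2d.png

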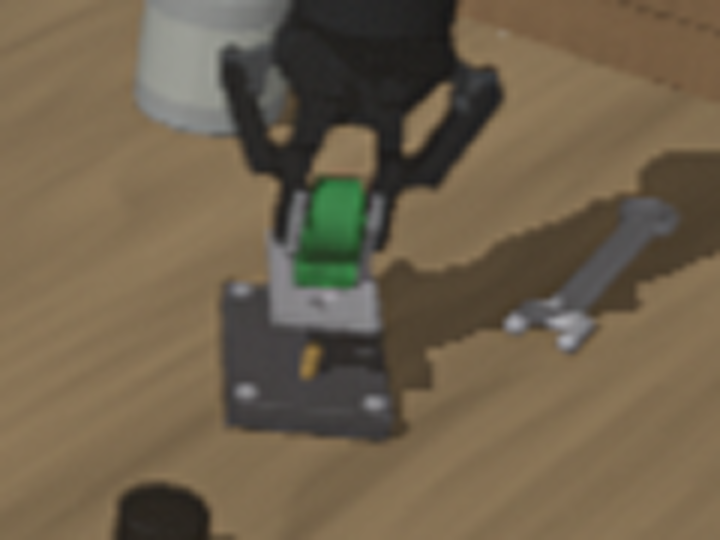

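Run:
```python
from h import *
import pickle
c,f=pickle.load(open("e2.pkl","rb"))
A=lambda L:np.array(L)/4+np.array((180,120))-.375
tcp=np.array([.5105,-.4013]);yaw=2.1809
ex=np.array([np.cos(yaw),np.sin(yaw)]);ey=np.array([np.sin(yaw),-np.cos(yaw)])
def T(L,z):
    P=toplane(c,A(L),z)[:,:2]; return np.round(np.c_[(P-tcp)@ex,(P-tcp)@ey]*1000,1)
print("mount far corners",T([(172,97),(648,95),(222,153),(598,150)],.016).tolist())
zt=.0926-.0418+.006
print("plate edge, hole",T([(218,264),(588,263),(406,362)],zt).tolist())
# screws via earlier view
c1,_=pickle.load(open("e1.pkl","rb"))
B=lambda L,o:np.array(L)/5+np.array(o)-.4
s=np.r_[B([(130,131),(463,122)],(220,40)),B([(459,153),(160,160)],(220,140))]
P=toplane(c1,s,.016)*1000;print("screws",P.round(1).tolist(),P.mean(0).round(1))
P2=toplane(c,A([(222,153),(598,150)]),.016)*1000;print("screws now",P2.round(1).tolist())
for i in range(2):
    X,e=tri([(c1,s[i]),(c,A([(222,153),(598,150)])[i])]);print("tri screw",(X*1000).round(1),np.round(np.array(e)*1000,2))
```

```text
mount far corners [[59.7, -38.9], [60.1, 38.9], [50.6, -31.1], [51.1, 31.2]]
plate edge, hole [[41.6, -26.1], [41.8, 23.9], [27.7, -0.7]]
screws [[455.6, -377.4, 16.0], [506.4, -341.4, 16.0], [564.3, -422.9, 16.0], [513.5, -458.8, 16.0]] [ 509.9 -400.1   16. ]
screws now [[456.0, -377.7, 16.0], [506.8, -341.5, 16.0]]
tri screw [ 456.  -377.4   17.3] [0.11 0.11]
tri screw [ 506.5 -341.6   17.2] [0.1 0.1]
```

Request:
jog_arm(plan=[[1, 1, 8, 0, 0, 0, 255], [0, 0, 7, 0, 0, 0, 255], [0, 0, 0, 0, 0, 0, 255], [0, 0, 0, 0, 0, 0, 255]])

```text
clock: 7.92
tool_pos: [0.5099, -0.3995, 0.0761]
ee_rot: [-3.141, -0.0, 2.181]
ft_force: [-0.3, -0.5, -2.2]
opening: 0.334
```

Run:
```python
from h import *
from plant import viewer,robot
print({k:np.round(v,4) for k,v in robot.read_state().items() if k in("clock","tool_pos","ee_rot","opening","ft_force")})
f=viewer.grab_frame("wrist")
save("e3",f,(240,180,320,240),9)
```

```text
{'clock': np.float64(7.925), 'tool_pos': array([ 0.5099, -0.3995,  0.0761]), 'ee_rot': array([-3.1415e+00, -1.0000e-04,  2.1807e+00]), 'ft_force': array([-0.3173, -0.5421, -2.1899]), 'opening': np.float64(0.3337)}
```

View pics/e3.png

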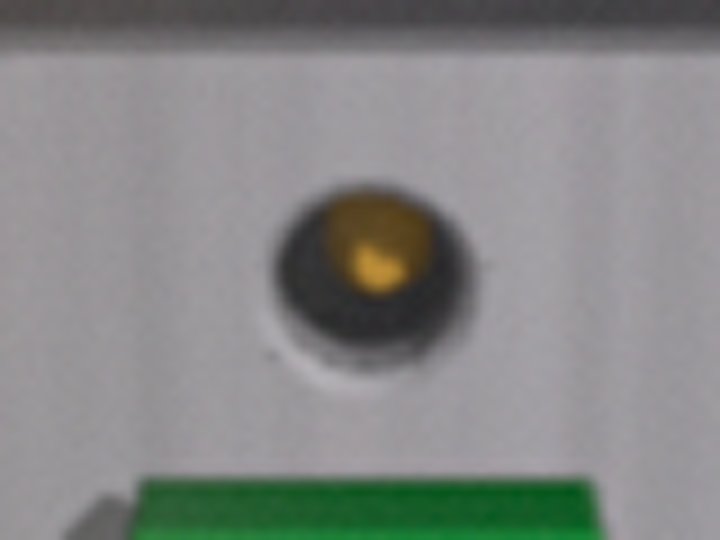

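The stud tip shows centred in the hole. Lowering to seat.

Request:
jog_arm(plan=[[0, 0, 4, 0, 0, 0, 255], [0, 0, 4, 0, 0, 0, 255], [0, 0, 4, 0, 0, 0, 255], [0, 0, 3, 0, 0, 0, 255], [0, 0, 2, 0, 0, 0, 255], [0, 0, 0, 0, 0, 0, 255], [0, 0, 0, 0, 0, 0, 255]])

```text
clock: 8.85
tool_pos: [0.51, -0.3996, 0.0594]
ee_rot: [3.142, 0.0, 2.181]
ft_force: [-0.3, -0.7, -2.4]
opening: 0.33
```

Request:
jog_arm(plan=[[0, 0, 1, 0, 0, 0, 255], [0, 0, 1, 0, 0, 0, 255], [0, 0, 0, 0, 0, 0, 255], [0, 0, 0, 0, 0, 0, 255]])

```text
clock: 9.35
tool_pos: [0.51, -0.3996, 0.058]
ee_rot: [3.141, 0.0, 2.181]
ft_force: [-2.7, 0.7, 5.0]
opening: 0.333
```

Contact at the expected height (TCP 58 mm, +7 N), so the castor is seated. Release, rise, check.

Request:
jog_arm(plan=[[0, 0, 0, 0, 0, 0, 120], [0, 0, 0, 0, 0, 0, 60], [0, 0, 0, 0, 0, 0, 0], [0, 0, 0, 0, 0, 0, 0], [0, 0, 0, 0, 0, 0, 0], [0, 0, -15, 0, 0, 0, 0], [0, 0, -40, 0, 0, 0, 0], [0, 0, -50, 0, 0, 0, 0], [0, 0, -50, 0, 0, 0, 0], [-40, 0, 0, 0, 0, 0, 0], [0, 0, 0, 0, 0, 0, 0], [0, 0, 0, 0, 0, 0, 0]])

```text
clock: 10.85
tool_pos: [0.5324, -0.4317, 0.2122]
ee_rot: [-3.141, -0.001, 2.181]
ft_force: [-1.6, 0.5, -0.3]
opening: 1.005
```

Run:
```python
from h import *
from plant import viewer,robot
print({k:np.round(v,4) for k,v in robot.read_state().items() if k in("clock","tool_pos","ee_rot","opening","ft_force")})
f=viewer.grab_frame("wrist")
save("e4",f)
s=viewer.grab_frame("scene");d=viewer.grab_frame("side")
a=cv2.resize(s[110:200,140:260],None,fx=3.3,fy=3.3,interpolation=2);b=cv2.resize(d[110:200,320:440],None,fx=3.3,fy=3.3,interpolation=2)
save("e4b",np.hstack([a,b]))
```

```text
{'clock': np.float64(10.85), 'tool_pos': array([ 0.5324, -0.4317,  0.2122]), 'ee_rot': array([-3.1415e+00, -1.1000e-03,  2.1808e+00]), 'ft_force': array([-1.617 ,  0.4991, -0.3069]), 'opening': np.float64(1.0049)}
```

View pics/e4.png

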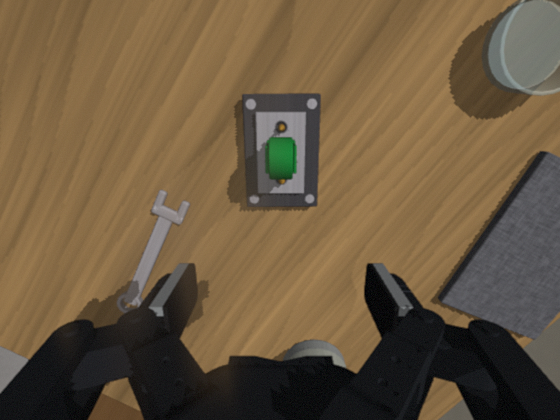

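View pics/e4b.png

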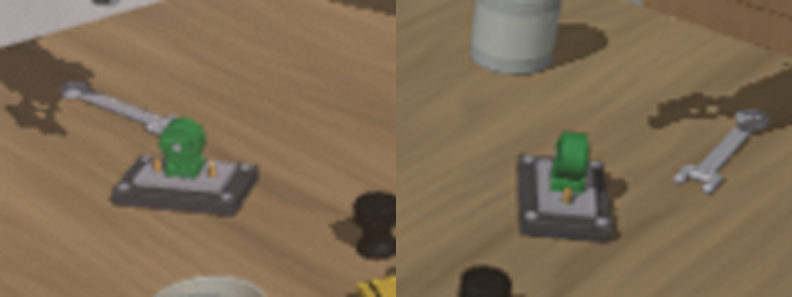

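The castor is flush on the mount with both stud tips standing through the plate (wrist (281,127),(282,181)). Next is the knob: move so the wrist camera sees it.

Request:
jog_arm(plan=[[37, 22, -6, 0, 0, 0, 0], [37, 22, -6, 0, 0, 0, 0], [37, 22, -6, 0, 0, 0, 0], [37, 22, -6, 0, 0, 0, 0], [37, 22, -6, 0, 0, 0, 0], [37, 22, -6, 0, 0, 0, 0], [37, 22, -6, 0, 0, 0, 0], [0, 0, 0, 0, 0, 0, 0], [0, 0, 0, 0, 0, 0, 0]])

```text
clock: 12.12
tool_pos: [0.5104, -0.1322, 0.2543]
ee_rot: [-3.141, 0.001, 2.181]
ft_force: [0.4, 0.0, -0.1]
opening: 1.005
```

Run:
```python
from h import *
from plant import viewer,robot
import pickle
print({k:np.round(v,4) for k,v in robot.read_state().items() if k in("clock","tool_pos","ee_rot","opening","ft_force")})
c=viewer.get_calibration("wrist");f=viewer.grab_frame("wrist");pickle.dump((c,f),open("f1.pkl","wb"))
save("f1",f)
b=blobs(hsvmask(f,[20,150,80],[32,255,255]))[0];print(rect(c,b,.022))
x,y,w,h=cv2.boundingRect(b);print(x,y,w,h)
```

```text
{'clock': np.float64(12.125), 'tool_pos': array([ 0.5104, -0.1322,  0.2543]), 'ee_rot': array([-3.1412e+00,  5.0000e-04,  2.1807e+00]), 'ft_force': array([ 0.3525,  0.0364, -0.074 ]), 'opening': np.float64(1.005)}
[478.7 -85.9 128.6  50.4 -24.3]
236 72 90 118
```

View pics/f1.png

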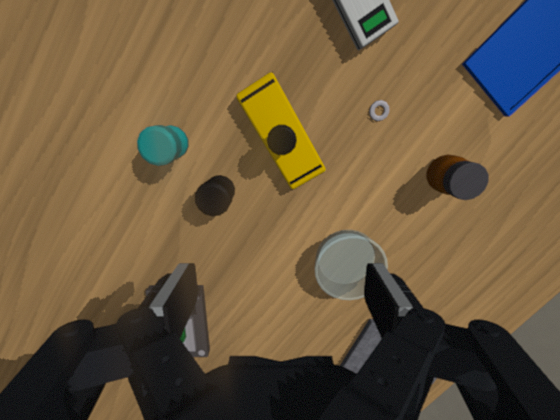

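Run:
```python
from h import *
import pickle
from plant import viewer
c,f=pickle.load(open("f1.pkl","rb"))
c1,f1=pickle.load(open("c1.pkl","rb"))
def dark(f,box):
    x0,y0,x1,y1=box;m=np.zeros(f.shape[:2],np.uint8)
    m[y0:y1,x0:x1]=(f[y0:y1,x0:x1].max(2)<70)*255
    b=blobs(m,50)[0];(cx,cy),r=cv2.minEnclosingCircle(b);return (cx,cy),r,b.min(0),b.max(0)
k,r,lo,hi=dark(f,(262,118,303,162));print(k,r,lo,hi)
P=toplane(c,[k,(k[0]-r,k[1]),(k[0]+r,k[1])],.058)*1000;print("knob@58",P[0].round(1),"dia",np.linalg.norm(P[1]-P[2]).round(1))
k1=(297,265)
save("f1k",f,(230,60,340,200),5);save("c1k",f1,(270,240,330,300),9)
save("f1r",f,(300,220,400,310),7)
```

```text
(280.7735900878906, 139.5471649169922) 14.716655731201172 [267 125] [295 154]
knob@58 [479.5 -89.6  58. ] dia 31.0
```

View pics/f1k.png

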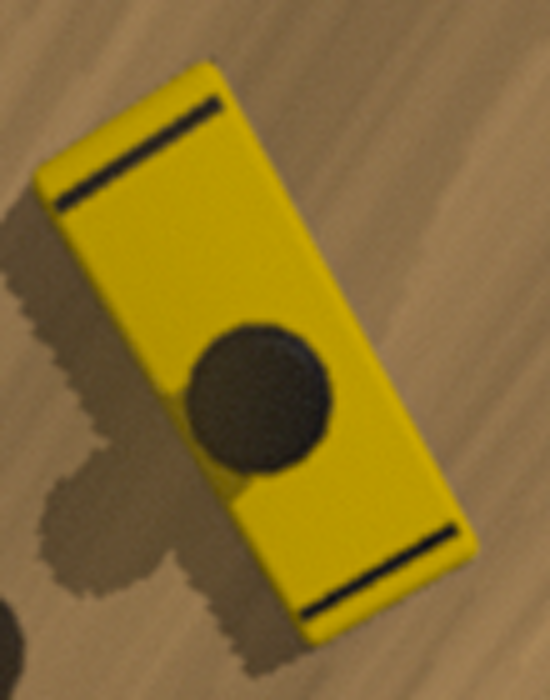

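View pics/f1r.png

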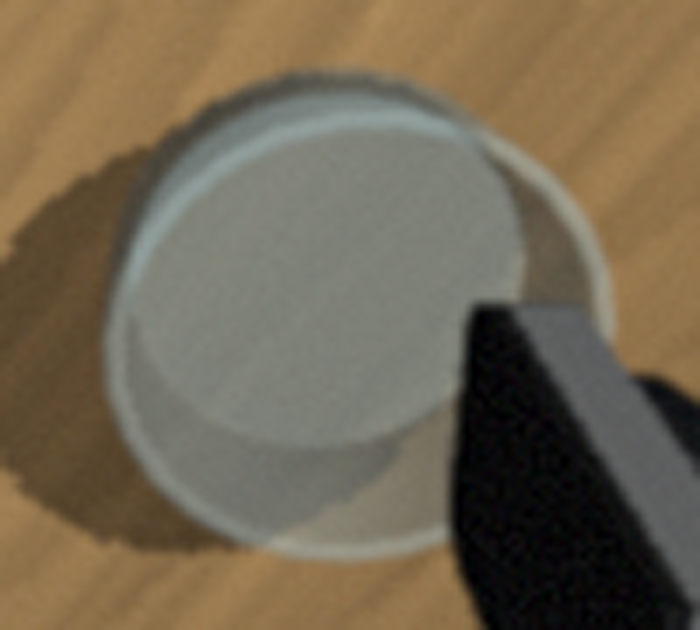

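View pics/c1k.png

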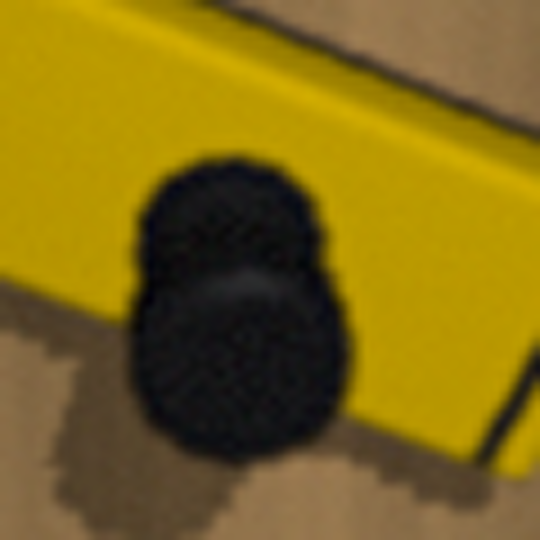

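Run:
```python
from h import *
import pickle
c,f=pickle.load(open("f1.pkl","rb"));c1,_=pickle.load(open("c1.pkl","rb"))
print("knob tri",tri([(c,(281,139.2)),(c1,(296.2,279.4))]))
print("knob@58",toplane(c,[(281,139.2)],.058)*1000, toplane(c1,[(296.2,279.4)],.058)*1000)
pts=np.array([(107,340),(613,310),(340,558),(350,72),(130,455),(220,540),(600,240),(500,140)])/7+np.array((300,220))-.4
P=toplane(c,pts,.034)[:,:2]*1000
A=np.c_[2*P,np.ones(len(P))];s=np.linalg.lstsq(A,(P**2).sum(1),rcond=None)[0];print("ram",s[:2],"r",np.sqrt(s[2]+s[:2]@s[:2]))
S=(viewer:=__import__('plant').viewer).get_calibration("scene");D=viewer.get_calibration("side")
ctr=pts.mean(0);k=proj(c,[[s[0]/1000,s[1]/1000,.034]])[0]
print("ram tri",tri([(c,k),(S,(203,201.75)),(D,(287,172.5))]))
tcp=np.array([510.4,-132.2]);yaw=2.1807
ex=np.array([np.cos(yaw),np.sin(yaw)]);ey=np.array([np.sin(yaw),-np.cos(yaw)])
for t in([479.2,-89.3],s[:2]): 
    d=np.array(t)-tcp;print(d@ex,d@ey)
```

```text
knob tri (array([ 0.47994874, -0.08936255,  0.05528698]), [0.0002800734106085685, 0.00028007341060866414])
knob@58 [[479.53943093 -89.18826003  58.        ]] [[480.05982261 -87.68255498  58.        ]]
ram [ 647.88405313 -172.7756661 ] r 48.58575026207416
ram tri (array([ 0.64762451, -0.1720543 ,  0.03517012]), [0.0005136199597602181, 0.0003224857521430627, 0.0005465577126239553])
53.036268436436714 -1.0021129368614041
-112.00928823349648 89.45484276919359
```

Knob axis at (479.6,−89.2), head about 55–58 mm up. Ramekin at (647.8,−172.5), rim radius 48.6. Grasping the knob by its head.

Request:
jog_arm(plan=[[27, -0.5, 30, 0, 0, 0, 0], [26, 0, 40, 0, 0, 0, 0], [0, 0, 50, 0, 0, 0, 0], [0, 0, 40, 0, 0, 0, 0], [0, 0, 16, 0, 0, 0, 0], [0, 0, 9, 0, 0, 0, 0], [0, 0, 0, 0, 0, 0, 0], [0, 0, 0, 0, 0, 0, 80], [0, 0, 0, 0, 0, 0, 110], [0, 0, 0, 0, 0, 0, 130], [0, 0, 0, 0, 0, 0, 150], [0, 0, 0, 0, 0, 0, 170], [0, 0, 0, 0, 0, 0, 200], [0, 0, 0, 0, 0, 0, 255], [0, 0, 0, 0, 0, 0, 255]], grip_force=30)

```text
clock: 14.05
tool_pos: [0.4802, -0.0887, 0.0696]
ee_rot: [3.141, 0.0, 2.181]
ft_force: [-0.2, -0.6, 6.4]
opening: 0.352
```

Run:
```python
from h import *
from plant import viewer,robot
print({k:np.round(v,4) for k,v in robot.read_state().items() if k in("clock","tool_pos","ee_rot","opening","ft_force")})
s=viewer.grab_frame("scene");d=viewer.grab_frame("side")
a=cv2.resize(s[140:220,220:320],None,fx=4,fy=4,interpolation=2);b=cv2.resize(d[160:240,270:370],None,fx=4,fy=4,interpolation=2)
save("f2",np.hstack([a,b]))
```

```text
{'clock': np.float64(14.05), 'tool_pos': array([ 0.4802, -0.0887,  0.0696]), 'ee_rot': array([3.1412e+00, 4.0000e-04, 2.1807e+00]), 'ft_force': array([-0.1879, -0.6024,  6.3883]), 'opening': np.float64(0.3522)}
```

View pics/f2.png

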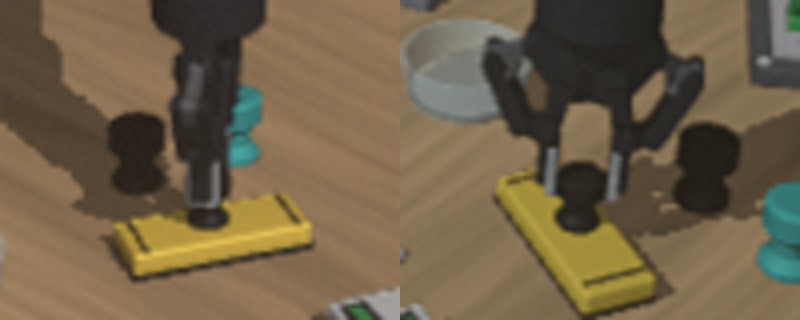

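Request:
jog_arm(plan=[[0, 0, -4, 0, 0, 0, 255], [0, 0, -8, 0, 0, 0, 255], [0, 0, -18, 0, 0, 0, 255], [0, 0, -25, 0, 0, 0, 255], [-8, 4.5, -20, 0, 0, 0, 255], [-20, 11, 0, 0, 0, 0, 255], [-25, 13.5, 0, 0, 0, 0, 255], [-25, 13.5, 0, 0, 0, 0, 255], [-25, 13.5, 0, 0, 0, 0, 255], [-25, 13.5, 0, 0, 0, 0, 255], [-20, 11, 0, 0, 0, 0, 255], [-12, 6.5, 0, 0, 0, 0, 255], [-4.5, 2.5, 0, 0, 0, 0, 255], [0, 0, 0, 0, 0, 0, 255], [0, 0, 0, 0, 0, 0, 255], [0, 0, 0, 0, 0, 0, 255]])

```text
clock: 16.15
tool_pos: [0.6472, -0.1719, 0.1445]
ee_rot: [-3.142, -0.0, 2.181]
ft_force: [-0.5, -0.2, 0.6]
opening: 0.352
```

Run:
```python
from h import *
from plant import viewer,robot
import pickle
print({k:np.round(v,4) for k,v in robot.read_state().items() if k in("clock","tool_pos","ee_rot","opening","ft_force")})
s=viewer.grab_frame("scene");d=viewer.grab_frame("side");c=viewer.get_calibration("wrist");w=viewer.grab_frame("wrist")
pickle.dump((c,w,s,d),open("g1.pkl","wb"))
a=cv2.resize(s[130:230,160:260],None,fx=4,fy=4,interpolation=2);b=cv2.resize(d[110:210,240:340],None,fx=4,fy=4,interpolation=2)
save("g1",np.hstack([a,b]));save("g1w",w)
```

```text
{'clock': np.float64(16.15), 'tool_pos': array([ 0.6472, -0.1719,  0.1445]), 'ee_rot': array([-3.1415e+00, -1.0000e-04,  2.1811e+00]), 'ft_force': array([-0.491 , -0.1966,  0.6022]), 'opening': np.float64(0.3518)}
```

View pics/g1.png

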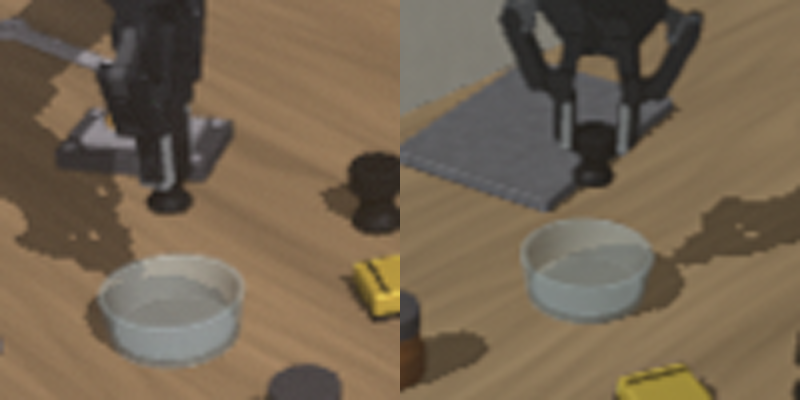

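View pics/g1w.png

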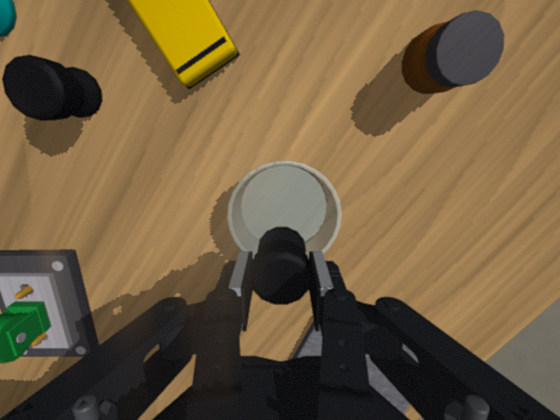

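Run:
```python
from h import *
import pickle
c,w,s,d=pickle.load(open("g1.pkl","rb"))
P=toplane(c,[(228,207),(341,213),(284,161),(243,176),(324,174)],.034)[:,:2]*1000
A=np.c_[2*P,np.ones(len(P))];s=np.linalg.lstsq(A,(P**2).sum(1),rcond=None)[0];print("ram",s[:2],"r",np.sqrt(s[2]+s[:2]@s[:2]))
print("knob foot/top at", toplane(c,[(282,278)],.1445-.0476+.038)*1000)
```

```text
ram [ 650.7659883  -173.27143529] r 47.2269899036151
knob foot/top at [[ 646.64319618 -171.45543073  134.9       ]]
```

Knob upright in the grip, and the ramekin is about 2 mm off my axis. Lowering into it.

Request:
jog_arm(plan=[[-2, 1, 10, 0, 0, 0, 255], [0, 0, 20, 0, 0, 0, 255], [0, 0, 22, 0, 0, 0, 255], [0, 0, 15, 0, 0, 0, 255], [0, 0, 10, 0, 0, 0, 255], [0, 0, 7, 0, 0, 0, 255], [0, 0, 4, 0, 0, 0, 255], [0, 0, 1, 0, 0, 0, 255], [0, 0, 0, 0, 0, 0, 255], [0, 0, 0, 0, 0, 0, 255]])

```text
clock: 17.55
tool_pos: [0.6498, -0.1733, 0.0558]
ee_rot: [3.141, 0.001, 2.181]
ft_force: [0.1, -0.4, -0.1]
opening: 0.357
```

Request:
jog_arm(plan=[[0, 0, 1, 0, 0, 0, 255], [0, 0, 1, 0, 0, 0, 255], [0, 0, 0, 0, 0, 0, 255], [0, 0, 0, 0, 0, 0, 255]])

```text
clock: 18.05
tool_pos: [0.6495, -0.1733, 0.0533]
ee_rot: [-3.142, 0.0, 2.181]
ft_force: [-0.1, 0.7, -1.1]
opening: 0.359
```

Request:
jog_arm(plan=[[0, 0, 1, 0, 0, 0, 255], [0, 0, 0.5, 0, 0, 0, 255], [0, 0, 0, 0, 0, 0, 255], [0, 0, 0, 0, 0, 0, 255]])

```text
clock: 18.55
tool_pos: [0.6498, -0.1734, 0.0527]
ee_rot: [3.141, 0.001, 2.181]
ft_force: [-1.7, 0.5, 5.5]
opening: 0.354
```

Run:
```python
from h import *
from plant import viewer,robot
print({k:np.round(v,4) for k,v in robot.read_state().items() if k in("clock","tool_pos","ee_rot","opening","ft_force")})
s=viewer.grab_frame("scene");d=viewer.grab_frame("side")
a=cv2.resize(s[150:230,160:260],None,fx=4,fy=4,interpolation=2);b=cv2.resize(d[130:210,240:340],None,fx=4,fy=4,interpolation=2)
save("g2",np.hstack([a,b]))
```

```text
{'clock': np.float64(18.55), 'tool_pos': array([ 0.6498, -0.1734,  0.0527]), 'ee_rot': array([3.1413e+00, 6.0000e-04, 2.1806e+00]), 'ft_force': array([-1.6833,  0.4841,  5.4869]), 'opening': np.float64(0.354)}
```

View pics/g2.png

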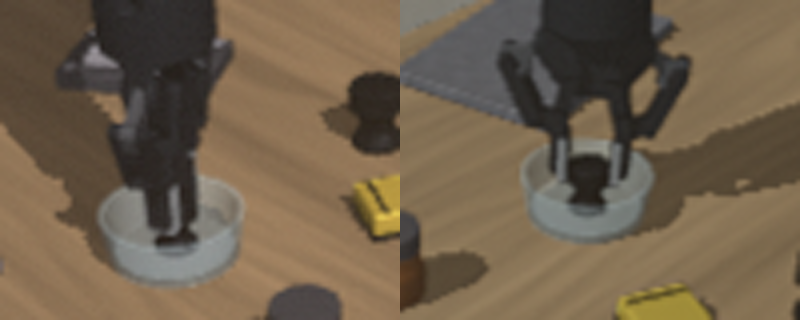

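Contact with the ramekin floor at exactly the expected height. I'll open only partway so the fingers stay clear of the glass, then rise.

Request:
jog_arm(plan=[[0, 0, 0, 0, 0, 0, 155], [0, 0, 0, 0, 0, 0, 140], [0, 0, 0, 0, 0, 0, 125], [0, 0, 0, 0, 0, 0, 120], [0, 0, 0, 0, 0, 0, 120], [0, 0, 0, 0, 0, 0, 120]])

```text
clock: 19.4
tool_pos: [0.6495, -0.1733, 0.0518]
ee_rot: [3.142, 0.0, 2.181]
ft_force: [-0.3, -0.1, -0.3]
opening: 0.532
```

Request:
jog_arm(plan=[[0, 0, -5, 0, 0, 0, 120], [0, 0, -15, 0, 0, 0, 120], [0, 0, -30, 0, 0, 0, 120], [0, 0, -50, 0, 0, 0, 120], [0, 0, -50, 0, 0, 0, 0], [-30, 0, -30, 0, 0, 0, 0], [0, 0, 0, 0, 0, 0, 0], [0, 0, 0, 0, 0, 0, 0]])

```text
clock: 20.4
tool_pos: [0.666, -0.1972, 0.2315]
ee_rot: [-3.141, -0.001, 2.181]
ft_force: [-1.5, 0.3, -1.3]
opening: 0.999
```

Run:
```python
from h import *
from plant import viewer,robot
import pickle
print({k:np.round(v,4) for k,v in robot.read_state().items() if k in("clock","tool_pos","ee_rot","opening","ft_force","qpos")})
s=viewer.grab_frame("scene");d=viewer.grab_frame("side");c=viewer.get_calibration("wrist");w=viewer.grab_frame("wrist")
pickle.dump((c,w,s,d),open("g3.pkl","wb"))
a=cv2.resize(s[150:230,160:260],None,fx=4,fy=4,interpolation=2);b=cv2.resize(d[130:210,240:340],None,fx=4,fy=4,interpolation=2)
save("g3",np.hstack([a,b]));save("g3w",w)
```

```text
{'clock': np.float64(20.4), 'qpos': array([ 0.2655,  0.5671, -0.0377,  1.5013,  0.0224,  1.0748,  0.833 ]), 'tool_pos': array([ 0.666 , -0.1972,  0.2315]), 'ee_rot': array([-3.1412e+00, -1.2000e-03,  2.1808e+00]), 'ft_force': array([-1.5486,  0.2669, -1.3152]), 'opening': np.float64(0.9991)}
```

View pics/g3.png

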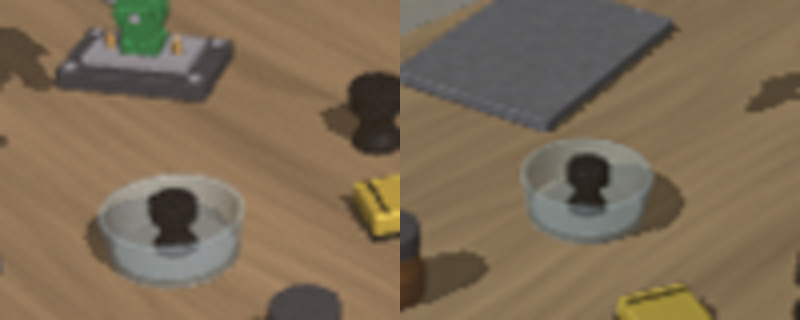

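View pics/g3w.png

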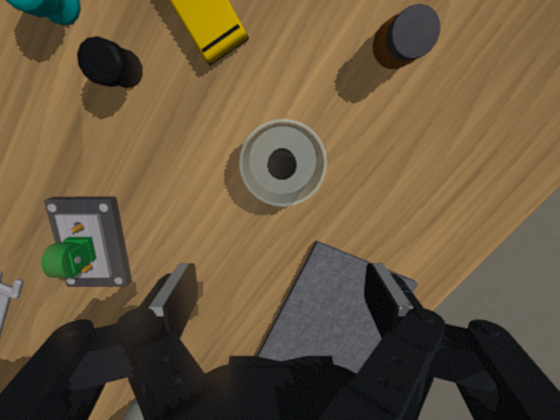

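The knob stands upright and centred in the ramekin (wrist (282,163)). Next, the sander.

Request:
jog_arm(plan=[[40, -18, 0, 0, 0, 0, 0], [40, -18, 0, 0, 0, 0, 0], [40, -18, 0, 0, 0, 0, 0], [40, -18, 0, 0, 0, 0, 0], [38.5, -17.5, 0, 0, 0, 0, 0], [0, 0, 25, 0, 0, -0.179, 0], [0, 0, 25, 0, 0, -0.179, 0], [0, 0, 20, 0, 0, -0.178, 0], [0, 0, 0, 0, 0, 0, 0], [0, 0, 0, 0, 0, 0, 0]])

```text
clock: 21.8
tool_pos: [0.4798, -0.0863, 0.1621]
ee_rot: [3.141, 0.0, 2.714]
ft_force: [-0.5, 0.5, 0.2]
opening: 0.992
```

Run:
```python
from h import *
from plant import viewer,robot
import pickle
st=robot.read_state()
print({k:np.round(v,4) for k,v in st.items() if k in("clock","tool_pos","ee_rot","opening","ft_force","qpos")})
c=viewer.get_calibration("wrist");w=viewer.grab_frame("wrist")
b=blobs(hsvmask(w,[20,150,80],[32,255,255]))[0];r=rect(c,b,.022);print(r)
yaw=st["ee_rot"][2];tcp=st["tool_pos"][:2]*1000
ex=np.array([np.cos(yaw),np.sin(yaw)]);ey=np.array([np.sin(yaw),-np.cos(yaw)])
d=r[:2]-tcp;print("tool off",d@ex,d@ey)
save("h1",w)
```

```text
{'clock': np.float64(21.8), 'qpos': array([ 0.255 ,  0.3372, -0.1713,  2.064 ,  0.083 ,  0.7466,  1.1754]), 'tool_pos': array([ 0.4798, -0.0863,  0.1621]), 'ee_rot': array([3.1415e+00, 1.0000e-04, 2.7140e+00]), 'ft_force': array([-0.5359,  0.507 ,  0.2387]), 'opening': np.float64(0.9925)}
[477.6 -86.7 128.6  52.6 -24.3]
tool off 1.7754385641927457 -1.2977665900656958
```

View pics/h1.png

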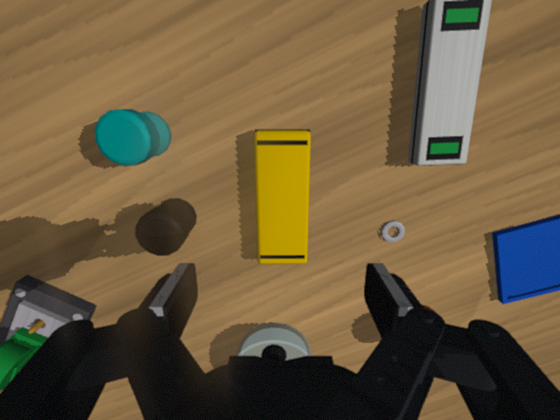

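Request:
jog_arm(plan=[[1.5, -1, 35, 0, 0, 0, 0], [0, 0, 40, 0, 0, 0, 0], [0, 0, 30, 0, 0, 0, 0], [0, 0, 14, 0, 0, 0, 0], [0, 0, 4, 0, 0, 0, 0], [0, 0, 0, 0, 0, 0, 0], [0, 0, 0, 0, 0, 0, 255], [0, 0, 0, 0, 0, 0, 255], [0, 0, 0, 0, 0, 0, 255], [0, 0, 0, 0, 0, 0, 255], [0, 0, 0, 0, 0, 0, 255], [0, 0, 0, 0, 0, 0, 255]], grip_force=50)

```text
clock: 23.35
tool_pos: [0.4785, -0.0866, 0.04]
ee_rot: [3.141, 0.002, 2.717]
ft_force: [-1.9, 0.5, 9.4]
opening: 0.564
```

Run:
```python
from h import *
from plant import viewer,robot
s=viewer.grab_frame("scene");d=viewer.grab_frame("side")
a=cv2.resize(s[140:220,220:320],None,fx=4,fy=4,interpolation=2);b=cv2.resize(d[160:240,270:370],None,fx=4,fy=4,interpolation=2)
save("h2",np.hstack([a,b]))
```

```text
(no output)
```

View pics/h2.png

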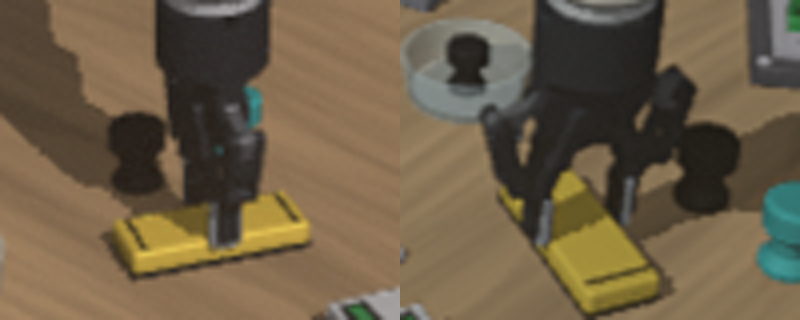

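Request:
jog_arm(plan=[[0, 0, -8, 0, 0, 0, 255], [0, 0, -22, 0, 0, 0, 255], [0, 0, -35, 0, 0, 0, 255], [0, 0, -35, 0, 0, 0, 255], [10, 24, 0, 0, 0, 0, 255], [17, 40, 0, 0, 0, 0, 255], [17, 40, 0, 0, 0, 0, 255], [17, 40, 0, 0, 0, 0, 255], [17, 40, 0, 0, 0, 0, 255], [17, 40, 0, 0, 0, 0, 255], [17, 40, 0, 0, 0, 0, 255], [17, 40, 0, 0, 0, 0, 255], [17, 40, 0, 0, 0, 0, 255], [17, 40, 0, 0, 0, 0, 255], [13, 31, 0, 0, 0, 0, 255], [8, 20, 0, 0, 0, 0, 255], [0, 0, 0, 0, 0, 0, 255], [0, 0, 0, 0, 0, 0, 255]])

```text
clock: 25.7
tool_pos: [0.4899, 0.3836, 0.1385]
ee_rot: [-3.14, 0.0, 2.715]
ft_force: [0.1, -0.5, -1.7]
opening: 0.56
```

Request:
jog_arm(plan=[[0, 0, 0, 0, 0, 0.1, 255], [0, 0, 0, 0, 0, 0.16, 255], [0, 0, 0, 0, 0, 0.17, 255], [0, 0, 0, 0, 0, 0.17, 255], [0, 0, 0, 0, 0, 0.17, 255], [0, 0, 0, 0, 0, 0.17, 255], [0, 0, 0, 0, 0, 0.17, 255], [0, 0, 0, 0, 0, 0.1, 255], [0, 0, 0, 0, 0, 0, 255], [0, 0, 0, 0, 0, 0, 255]])

```text
clock: 26.95
tool_pos: [0.4898, 0.3845, 0.1389]
ee_rot: [-3.142, 0.0, 1.507]
ft_force: [-1.1, 0.0, -1.4]
opening: 0.556
```

Run:
```python
from h import *
from plant import viewer,robot
import pickle
st=robot.read_state()
print({k:np.round(v,4) for k,v in st.items() if k in("clock","tool_pos","ee_rot","opening","ft_force","qpos")})
c=viewer.get_calibration("wrist");w=viewer.grab_frame("wrist");s=viewer.grab_frame("scene");d=viewer.grab_frame("side")
pickle.dump((c,w,s,d),open("i1.pkl","wb"))
save("i1w",w)
a=cv2.resize(s[190:340,350:500],None,fx=2.6,fy=2.6,interpolation=2);b=cv2.resize(d[240:390,80:230],None,fx=2.6,fy=2.6,interpolation=2)
save("i1",np.hstack([a,b]))
```

```text
{'clock': np.float64(26.95), 'qpos': array([-0.7579,  0.5559,  0.0516,  1.7636, -0.0368,  0.8233, -0.7527]), 'tool_pos': array([0.4898, 0.3845, 0.1389]), 'ee_rot': array([-3.1416e+00,  3.0000e-04,  1.5072e+00]), 'ft_force': array([-1.0909,  0.0368, -1.4093]), 'opening': np.float64(0.5565)}
```

View pics/i1w.png

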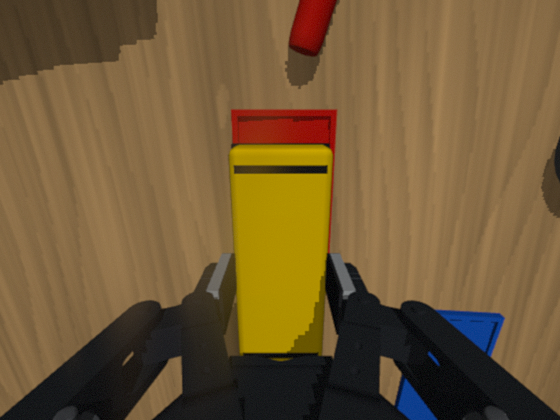

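View pics/i1.png

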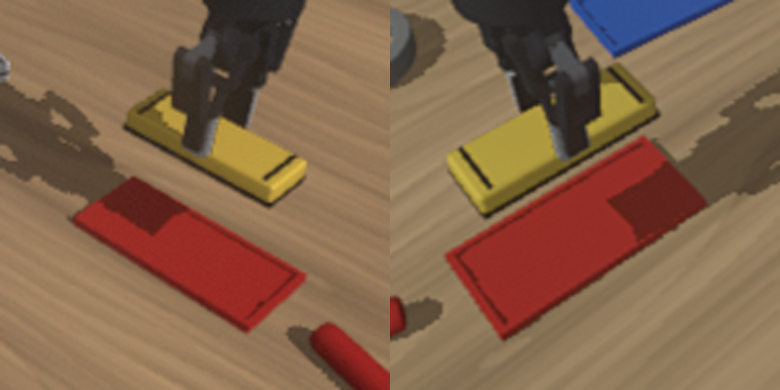

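Run:
```python
from h import *
import pickle
c,w,s,d=pickle.load(open("i1.pkl","rb"))
tcp=np.array([489.8,384.5]);yaw=1.5072
ex=np.array([np.cos(yaw),np.sin(yaw)]);ey=np.array([np.sin(yaw),-np.cos(yaw)])
def T(px,z):
    P=toplane(c,px,z)[:,:2]*1000-tcp;return np.round(np.c_[P@ex,P@ey],1).tolist()
print("tray far corners (expect 83,+-43)",T([(232,110),(336.5,110)],.008))
print("sander front (expect 65,+-25)",T([(231,150),(332,150)],.121))
```

```text
tray far corners (expect 83,+-43) [[80.8, -39.6], [80.9, 44.9]]
sander front (expect 65,+-25) [[62.3, -23.0], [62.3, 23.3]]
```

Tray and block line up to within a few mm. Lowering with a 2.5 mm correction.

Request:
jog_arm(plan=[[-1, 2.5, 15, 0, 0, 0, 255], [0, 0, 25, 0, 0, 0, 255], [0, 0, 25, 0, 0, 0, 255], [0, 0, 15, 0, 0, 0, 255], [0, 0, 8, 0, 0, 0, 255], [0, 0, 3, 0, 0, 0, 255], [0, 0, 1, 0, 0, 0, 255], [0, 0, 0, 0, 0, 0, 255], [0, 0, 0, 0, 0, 0, 255]])

```text
clock: 28.22
tool_pos: [0.4922, 0.3846, 0.0473]
ee_rot: [3.141, -0.001, 1.507]
ft_force: [0.8, -0.3, -0.9]
opening: 0.562
```

Request:
jog_arm(plan=[[0, 0, 1, 0, 0, 0, 255], [0, 0, 1, 0, 0, 0, 255], [0, 0, 0, 0, 0, 0, 255], [0, 0, 0, 0, 0, 0, 255]])

```text
clock: 28.72
tool_pos: [0.492, 0.3844, 0.0451]
ee_rot: [3.141, -0.0, 1.507]
ft_force: [-2.7, -0.4, 3.4]
opening: 0.557
```

Request:
jog_arm(plan=[[0, 0, 0.5, 0, 0, 0, 255], [0, 0, 0, 0, 0, 0, 255], [0, 0, 0, 0, 0, 0, 80], [0, 0, 0, 0, 0, 0, 40], [0, 0, 0, 0, 0, 0, 20], [0, 0, 0, 0, 0, 0, 20], [0, 0, -10, 0, 0, 0, 20], [0, 0, -40, 0, 0, 0, 0], [0, 0, -55, 0, 0, 0, 0], [0, 0, -55, 0, 0, 0, 0], [0, 0, 0, 0, 0, 0, 0], [0, 0, 0, 0, 0, 0, 0]])

```text
clock: 30.22
tool_pos: [0.4917, 0.3842, 0.2047]
ee_rot: [3.141, -0.0, 1.507]
ft_force: [-0.1, 0.5, -0.1]
opening: 0.999
```

Run:
```python
from h import *
from plant import viewer,robot
import pickle
st=robot.read_state()
print({k:np.round(v,4) for k,v in st.items() if k in("clock","tool_pos","ee_rot","opening","ft_force","qpos")})
c=viewer.get_calibration("wrist");w=viewer.grab_frame("wrist");s=viewer.grab_frame("scene");d=viewer.grab_frame("side")
save("i2w",w)
b=blobs(hsvmask(w,[20,150,80],[32,255,255]))[0];print("sander",rect(c,b,.026))
S=viewer.get_calibration("scene");D=viewer.get_calibration("side")
for n,C,f in(("s",S,s),("d",D,d)):
    print(n,rect(C,blobs(hsvmask(f,[20,150,80],[32,255,255]))[0],.026))
a=cv2.resize(s[190:340,350:500],None,fx=2.6,fy=2.6,interpolation=2);b=cv2.resize(d[240:390,80:230],None,fx=2.6,fy=2.6,interpolation=2)
save("i2",np.hstack([a,b]))
```

```text
{'clock': np.float64(30.225), 'qpos': array([-0.7605,  0.4762,  0.0582,  1.7193, -0.033 ,  0.9466, -0.7536]), 'tool_pos': array([0.4917, 0.3842, 0.2047]), 'ee_rot': array([ 3.1413e+00, -3.0000e-04,  1.5067e+00]), 'ft_force': array([-0.0772,  0.5271, -0.0509]), 'opening': np.float64(0.9992)}
sander [491.3 384.1 127.5  49.1  86.3]
s [497.5 388.  135.   63.3  86.1]
d [485.8 387.  131.4  58.7  86.3]
```

View pics/i2w.png

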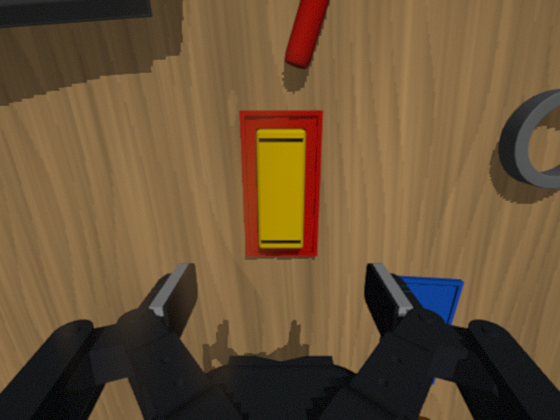

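View pics/i2.png

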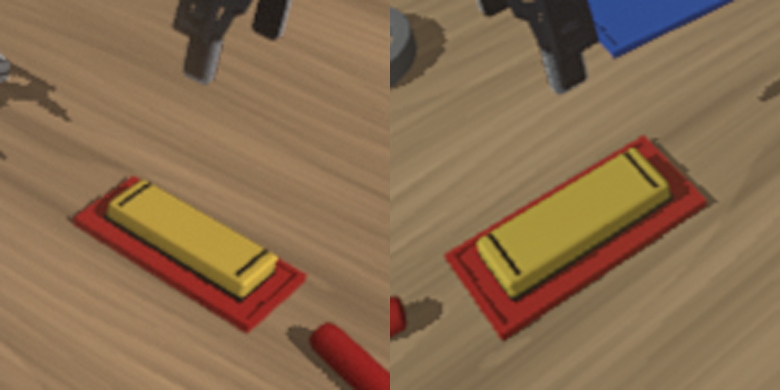

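The sander lies flat inside the red tray (wrist (281,189)) at 86.3°. Now the level.

Request:
jog_arm(plan=[[-43.5, -3.8, 0, 0, 0, 0, 0], [-43.5, -3.8, 0, 0, 0, 0, 0], [-43.5, -3.8, 0, 0, 0, 0, 0], [-43.5, -3.8, 0, 0, 0, 0, 0], [-43.5, -3.8, 0, 0, 0, 0, 0], [-43.5, -3.8, 0, 0, 0, 0, 0], [-43, -3.8, 0, 0, 0, 0, 0], [0, 0, 6, 0, 0, -0.178, 0], [0, 0, 6, 0, 0, -0.178, 0], [0, 0, 6, 0, 0, -0.178, 0], [0, 0, 6, 0, 0, -0.178, 0], [0, 0, 6, 0, 0, -0.178, 0], [0, 0, 5, 0, 0, -0.178, 0], [0, 0, 5, 0, 0, -0.178, 0], [0, 0, 0, 0, 0, 0, 0], [0, 0, 0, 0, 0, 0, 0]])

```text
clock: 32.38
tool_pos: [0.4458, 0.0825, 0.1639]
ee_rot: [-3.141, -0.001, 2.75]
ft_force: [-1.0, -0.4, 0.2]
opening: 1.003
```

Run:
```python
from h import *
from plant import viewer,robot
import pickle
st=robot.read_state()
print({k:np.round(v,4) for k,v in st.items() if k in("clock","tool_pos","ee_rot","opening","ft_force","qpos")})
c=viewer.get_calibration("wrist");w=viewer.grab_frame("wrist");pickle.dump((c,w),open("j1.pkl","wb"))
save("j1",w)
m=hsvmask(w,[0,0,120],[180,40,255])
for b in blobs(m,800)[:3]:
    print(b.mean(0),rect(c,b,.022))
```

```text
{'clock': np.float64(32.375), 'qpos': array([-0.211 ,  0.2759, -0.0524,  2.1447,  0.0216,  0.7224,  0.9012]), 'tool_pos': array([0.4458, 0.0825, 0.1639]), 'ee_rot': array([-3.1410e+00, -7.0000e-04,  2.7496e+00]), 'ft_force': array([-0.964 , -0.3874,  0.228 ]), 'opening': np.float64(1.0035)}
[281.95156695 196.68376068] [445.2  82.8 127.9  42.7 -22.2]
```

View pics/j1.png

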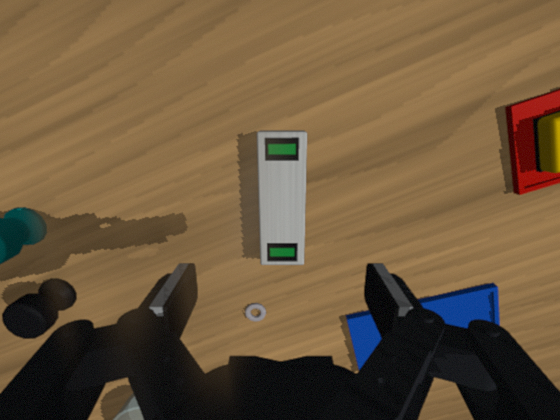

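The level is centred under the tool at (282,197), −22.2°. Grasping it.

Request:
jog_arm(plan=[[0, 0, 35, 0, 0, 0, 0], [0, 0, 40, 0, 0, 0, 0], [0, 0, 30, 0, 0, 0, 0], [0, 0, 14, 0, 0, 0, 0], [0, 0, 6, 0, 0, 0, 0], [0, 0, 0, 0, 0, 0, 0], [0, 0, 0, 0, 0, 0, 255], [0, 0, 0, 0, 0, 0, 255], [0, 0, 0, 0, 0, 0, 255], [0, 0, 0, 0, 0, 0, 255], [0, 0, 0, 0, 0, 0, 255], [0, 0, 0, 0, 0, 0, 255], [0, 0, 0, 0, 0, 0, 255]], grip_force=60)

```text
clock: 34.05
tool_pos: [0.4464, 0.0828, 0.0404]
ee_rot: [3.141, 0.001, 2.753]
ft_force: [-1.9, -0.3, 9.6]
opening: 0.488
```

Request:
jog_arm(plan=[[0, 0, -8, 0, 0, 0, 255], [0, 0, -22, 0, 0, 0, 255], [0, 0, -35, 0, 0, 0, 255], [0, 0, -35, 0, 0, 0, 255], [-14, 15, 0, 0, 0, 0, 255], [-27, 28, 0, 0, 0, 0, 255], [-27, 28, 0, 0, 0, 0, 255], [-27, 28, 0, 0, 0, 0, 255], [-27, 28, 0, 0, 0, 0, 255], [-22, 24, 0, 0, 0, 0, 255], [-13.5, 15, 0, 0, 0, 0, 255], [0, 0, 0, 0, 0, 0, 255], [0, 0, 0, 0, 0, 0, 255]])

```text
clock: 35.67
tool_pos: [0.6534, 0.1759, 0.1388]
ee_rot: [-3.14, -0.001, 2.753]
ft_force: [-0.3, -0.7, -2.5]
opening: 0.482
```

Request:
jog_arm(plan=[[0, 0, 0, 0, 0, 0.11, 255], [0, 0, 0, 0, 0, 0.17, 255], [0, 0, 0, 0, 0, 0.18, 255], [0, 0, 0, 0, 0, 0.18, 255], [0, 0, 0, 0, 0, 0.18, 255], [0, 0, 0, 0, 0, 0.18, 255], [0, 0, 0, 0, 0, 0.17, 255], [0, 0, 0, 0, 0, 0.143, 255], [0, 0, 0, 0, 0, 0, 255], [0, 0, 0, 0, 0, 0, 255]])

```text
clock: 36.92
tool_pos: [0.6541, 0.1764, 0.1394]
ee_rot: [-3.141, -0.0, 1.442]
ft_force: [0.8, -0.5, -3.0]
opening: 0.484
```

Run:
```python
from h import *
from plant import viewer,robot
import pickle
st=robot.read_state()
print({k:np.round(v,4) for k,v in st.items() if k in("clock","tool_pos","ee_rot","opening","ft_force","qpos")})
c=viewer.get_calibration("wrist");w=viewer.grab_frame("wrist");s=viewer.grab_frame("scene");d=viewer.grab_frame("side")
pickle.dump((c,w,s,d),open("k1.pkl","wb"))
save("k1w",w)
a=cv2.resize(s[190:320,230:360],None,fx=3,fy=3,interpolation=2);b=cv2.resize(d[160:290,120:250],None,fx=3,fy=3,interpolation=2)
save("k1",np.hstack([a,b]))
```

```text
{'clock': np.float64(36.925), 'qpos': array([-0.5101,  0.6461,  0.2843,  1.6298, -0.2181,  0.8974, -0.2723]), 'tool_pos': array([0.6541, 0.1764, 0.1394]), 'ee_rot': array([-3.1412e+00, -1.0000e-04,  1.4420e+00]), 'ft_force': array([ 0.8111, -0.499 , -2.9634]), 'opening': np.float64(0.4843)}
```

View pics/k1w.png

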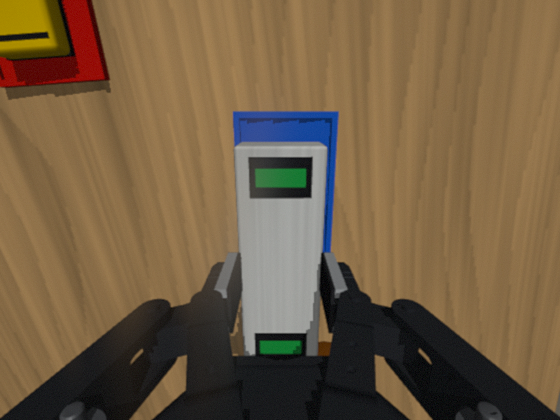

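View pics/k1.png

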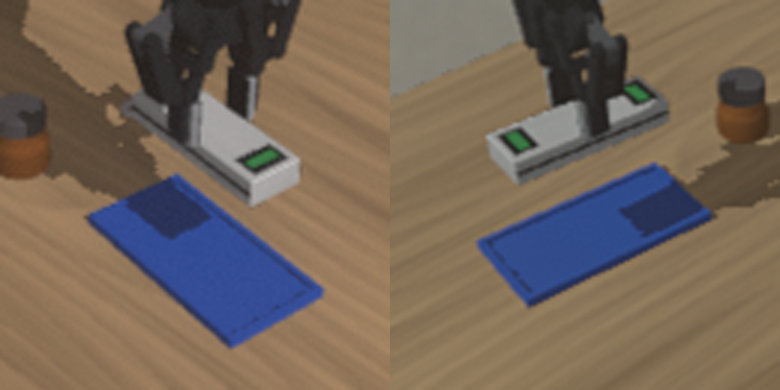

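The level is aligned above the blue tray, with the tray's far edge at cols 234–338, so about 3.5 mm in tool y to correct. Lowering.

Request:
jog_arm(plan=[[-2, 3.5, 15, 0, 0, 0, 255], [0, 0, 25, 0, 0, 0, 255], [0, 0, 25, 0, 0, 0, 255], [0, 0, 15, 0, 0, 0, 255], [0, 0, 8, 0, 0, 0, 255], [0, 0, 3, 0, 0, 0, 255], [0, 0, 1, 0, 0, 0, 255], [0, 0, 0, 0, 0, 0, 255], [0, 0, 0, 0, 0, 0, 255]])

```text
clock: 38.2
tool_pos: [0.6582, 0.1742, 0.0479]
ee_rot: [3.141, -0.0, 1.44]
ft_force: [0.0, 0.5, -2.8]
opening: 0.487
```

Request:
jog_arm(plan=[[0, 0, 1, 0, 0, 0, 255], [0, 0, 1, 0, 0, 0, 255], [0, 0, 0, 0, 0, 0, 255], [0, 0, 0, 0, 0, 0, 255]])

```text
clock: 38.7
tool_pos: [0.6579, 0.1741, 0.0456]
ee_rot: [3.141, -0.0, 1.44]
ft_force: [-1.3, 0.1, 1.2]
opening: 0.488
```

Request:
jog_arm(plan=[[0, 0, 0.5, 0, 0, 0, 255], [0, 0, 0, 0, 0, 0, 255], [0, 0, 0, 0, 0, 0, 100], [0, 0, 0, 0, 0, 0, 60], [0, 0, 0, 0, 0, 0, 40], [0, 0, 0, 0, 0, 0, 30], [0, 0, 0, 0, 0, 0, 30], [0, 0, -10, 0, 0, 0, 30], [0, 0, -40, 0, 0, 0, 0], [0, 0, -55, 0, 0, 0, 0], [0, 0, -55, 0, 0, 0, 0], [0, 0, 0, 0, 0, 0, 0], [0, 0, 0, 0, 0, 0, 0]])

```text
clock: 40.33
tool_pos: [0.6575, 0.1742, 0.2052]
ee_rot: [3.141, -0.0, 1.44]
ft_force: [0.3, 0.7, -1.0]
opening: 0.997
```

Run:
```python
from h import *
from plant import viewer,robot
import pickle
st=robot.read_state()
print({k:np.round(v,4) for k,v in st.items() if k in("clock","tool_pos","ee_rot","opening","ft_force","qpos")})
c=viewer.get_calibration("wrist");w=viewer.grab_frame("wrist");s=viewer.grab_frame("scene");d=viewer.grab_frame("side")
save("k2w",w);save("k2s",s)
m=hsvmask(w,[0,0,120],[180,40,255])
for b in blobs(m,800)[:2]: print(b.mean(0),rect(c,b,.026))
print("blue",rect(c,blobs(hsvmask(w,[105,150,60],[130,255,255]))[0],.008))
a=cv2.resize(s[190:320,230:360],None,fx=3,fy=3,interpolation=2);b=cv2.resize(d[160:290,120:250],None,fx=3,fy=3,interpolation=2)
save("k2",np.hstack([a,b]));save("k2d",d)
```

```text
{'clock': np.float64(40.325), 'qpos': array([-0.5208,  0.5759,  0.3074,  1.5828, -0.1958,  1.0129, -0.2871]), 'tool_pos': array([0.6575, 0.1742, 0.2052]), 'ee_rot': array([ 3.1414e+00, -4.0000e-04,  1.4398e+00]), 'ft_force': array([ 0.3345,  0.6737, -1.0028]), 'opening': np.float64(0.997)}
[280.53184713 187.12738854] [657.4 174.5 128.7  43.1  82.5]
blue [657.1 172.9 164.1  84.2  82.7]
```

View pics/k2w.png

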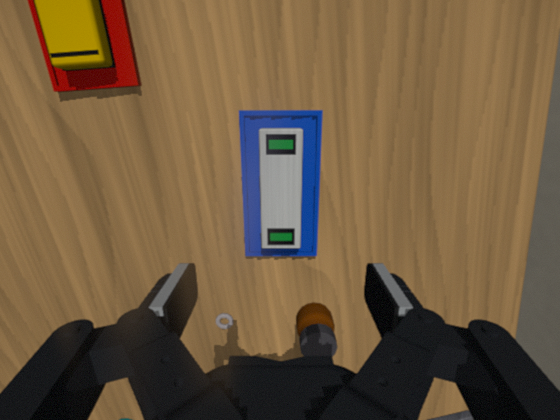

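View pics/k2.png

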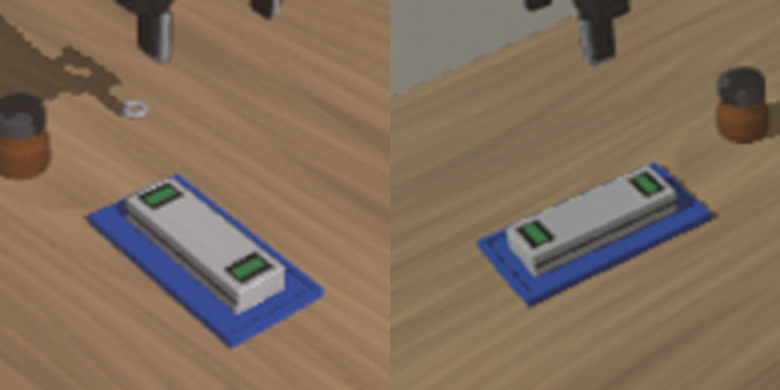

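View pics/k2s.png

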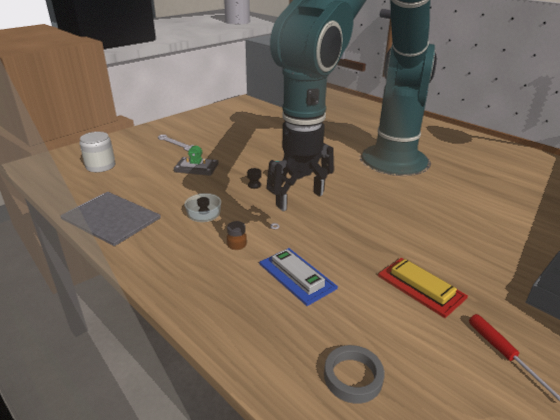

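Run:
```python
from plant import ticket
print(ticket.close_job())
```

```text
the job is handed in; nothing more can be done
None
```

I put all four things in their places and handed the job in at about 40 s of the 115 s allowed. The hand-in gives no verdict, so this rests on my own checks.

- **Castor:** it is over both studs. Contact came at 16.2 mm by the arm's height, against 16 mm nominal, and both stud tips stand through the plate in the pictures.
- **Knob:** I chose the small black one that stood on the sander. It was lowered until it touched the ramekin floor, released with a partly opened gripper, and stands upright near the centre.
- **Sander:** it lies flat in the red tray at 86.3°, against about 86.5° for the tray. Its centre is within about 1 mm of my tray estimate.
- **Level:** it lies flat in the blue tray at 82.5°, against 82.7° for the tray. Its centre is within about 2 mm.
- **Jar:** it was never touched, and no unexpected forces showed.

**Where the measurements disagreed:**
- Sizes from the wrist camera came out 1–3% small (for example the mount at 117 × 77.5 mm and studs 52.7 mm apart).
- Because of that, the mount centre from the studs and from the corner screws differed by about 1.5 mm. I settled it by looking at the stud tip through the plate hole just before lowering.
- The red tray position from the two fixed cameras differed by about 3.5 mm, well inside the tolerance.

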